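Change the abrasive sleeves on a shoe finisher and set its fence

TASK

Finish changing over the three-drum sole finisher: pull the worn sleeves that are still on its drums and put them in the waste bin, and push a new sleeve fully home on each of the three drums. Push the wooden fence along the deck, keeping it down flat and in front of all three drums, until the whole of its steel-faced front edge lies on the scribed line; leave the other things on the bench where they are.

Things in the scene. Friction and masses are not known exactly. Their poses are not given: they have to be found in the camera images.
- new1_mid (a point): a new abrasive sleeve: rigid brown tube, 60 mm tall, 60 mm outside, 54 mm bore (3 mm wall), about 60 g, standing upright on the bench left of the deck. This point is the middle of the tube (on its axis, 30 mm above its lower end); z runs along the tube. All new sleeves are alike, fit any drum, either end down
- new2_mid (a point): a new abrasive sleeve: rigid brown tube, 60 mm tall, 60 mm outside, 54 mm bore (3 mm wall), about 60 g, standing upright on the bench left of the deck. This point is the middle of the tube (on its axis, 30 mm above its lower end); z runs along the tube. All new sleeves are alike, fit any drum, either end down
- new3_mid (a point): a new abrasive sleeve: rigid brown tube, 60 mm tall, 60 mm outside, 54 mm bore (3 mm wall), about 60 g, standing upright on the bench left of the deck. This point is the middle of the tube (on its axis, 30 mm above its lower end); z runs along the tube. All new sleeves are alike, fit any drum, either end down
- worn1_mid (a point): a worn abrasive sleeve, the same size as a new one (60 mm tall, 60 mm outside, 54 mm bore, 60 g), at the start standing home on drum 1; None if that drum is bare. This point is the middle of the tube (30 mm above its lower end)
- worn2_mid (a point): a worn abrasive sleeve, the same size as a new one (60 mm tall, 60 mm outside, 54 mm bore, 60 g), at the start standing home on drum 2; None if that drum is bare. This point is the middle of the tube (30 mm above its lower end)
- worn3_mid (a point): a worn abrasive sleeve, the same size as a new one (60 mm tall, 60 mm outside, 54 mm bore, 60 g), at the start standing home on drum 3; None if that drum is bare. This point is the middle of the tube (30 mm above its lower end)
- drum1 (a point): drum 1 (leftmost seen from the robot): upright black slotted rubber drum, fixed, 51 mm across, on a 68 mm steel flange whose upper face is 6 mm above the deck; drum top 68 mm above that face, tapered over the last 9 mm. Drums stand in a row, 100 mm apart. This point: on the axis at the flange's upper face, where a sleeve's lower end rests when home. x from fence to drums, y left along the row, z up
- drum2 (a point): drum 2 (middle): upright black slotted rubber drum, fixed, 51 mm across, on a 68 mm steel flange whose upper face is 6 mm above the deck; drum top 68 mm above that face, tapered over the last 9 mm. Drums stand in a row, 100 mm apart. This point: on the axis at the flange's upper face, where a sleeve's lower end rests when home. x from fence to drums, y left along the row, z up
- drum3 (a point): drum 3 (rightmost): upright black slotted rubber drum, fixed, 51 mm across, on a 68 mm steel flange whose upper face is 6 mm above the deck; drum top 68 mm above that face, tapered over the last 9 mm. Drums stand in a row, 100 mm apart. This point: on the axis at the flange's upper face, where a sleeve's lower end rests when home. x from fence to drums, y left along the row, z up
- line (a point): dark scribed line on the upper face of the cast deck (290 x 370 mm, 22 mm thick, on the bench), 2 mm wide, 355 mm long, parallel to the row of drums and 50 mm on the robot's side of their axes. This point: middle of the line, on the deck's face; x points squarely across the line to the drums, y left along the line, z up
- fence_front (a point): fence: loose beech block, 260 mm long (y), 90 mm deep (x), 32 mm high, 0.4 to 0.8 kg, lying on the deck on the robot's side of the line, free to slide, no stop or guide. This point: middle of the lower edge of its steel-faced front (towards the drums); x out of that face, y left along the fence. Its back is 90 mm behind
- fence_left (a point): left end of the lower edge of the fence's front face (130 mm from its middle)
- fence_right (a point): right end of the lower edge of the fence's front face
- fence_knob (a point): middle of the round black knob (30 mm across, 30 mm high) on the middle of the fence's top, 45 mm behind the front face, 50 mm above the deck; useful for drawing the fence back
- bin_in (a point): the waste bin: open grey box to the right of the deck, 180 x 180 mm, 120 mm high, 4 mm walls, fixed. This point is the centre of its inner floor; x and y run along its sides
- gluepot: bystander: green glue pot with a brush, 92 mm across the foot, 165 mm high; origin under its middle
- hammer: bystander: hammer, 260 mm, lying; origin under its middle, x along the handle
- awl: bystander: awl with wooden handle, 160 mm, lying; origin under its middle, x along it
- bottle: bystander: white glue bottle, 52 mm across, 130 mm high; origin under its middle
Mind the look-alikes: they are no part of the job. What is shaped like the part that bears worn3_mid but green or pink is not meant.

How it is judged:
By the outcome, as a careful person would: the job done as asked, in the order asked, and still so for the second after the job is handed in, with the robot touching nothing.
Of worn1, worn2, worn3 only 1 to 3 are there at a start; the rules pass over those that are not, and their reading is None.
At some moment in a run one of new1, new2, new3 may be knocked a few centimetres aside while the robot is not near it.
It also fails if it takes over 210 s, if anything falls off the work surface, if the arm or the gripper's body presses on something with over 40 N, if the wrist force passes 120 N, or if a joint passes its speed limit or range.

ROBOT

A 6-joint arm with a two-finger parallel gripper is mounted at the origin on the work surface. World frame = base frame: x ahead of the robot, y to its left, z up, the work surface at z = 0. Lengths are in m, angles in rad, forces in N, time in s.
With the tool pointing down it reaches from about 0.375 to 0.9 m from the base axis. Payload 3.1 kg.
Tool frame: the origin (TCP) lies on the centre line of the jaws, within the pads' length; the fingertips stand manip.finger_overhang ahead of it and the grasp point (between the pads) lies 11 mm behind it (manip.finger_overhang is the distance from the TCP to the fingertips, in m); y points along the fingers, z is the direction in which the jaws open and shut, and the axes are right-handed (so a half turn about y gives the same grasp; the last joint's range is limited). The gripper opens to 85 mm and grips with 20 to 120 N. Pads are 22 mm wide; open, the fingers measure 114 mm over their backs; the gripper's body (76 mm by 85 mm) begins 54 mm behind the grasp point. The pads swing forward as they close: fully open they stand 13 mm farther back than shut.
Start: joints at [-1.306, 0.527, 1.433, -0, 1.181, -0.178], TCP at [0.268, -0.565, 0.239] pointing down, gripper open.
Joint ranges: [-3.08, 3.08], [-0.75, 2.2], [0.22, 2.44], [-1.43, 4.57], [0, 2.65], [-2.85, 2.85]. Speed limits (rad/s): [2.79, 2.79, 3.14, 3.14, 3.14, 3.14].

INTERFACE

Orientations are given as a unit quaternion [x, y, z, w].
In Python, from station import manip gives the robot as it stands.
- The arm moves only by the tool send_rows, never from a script. Its argument "plan" is a list of rows, each an object with "linear": the shift along the tool's x, y, z in units of 30 mm (1.0 is 30 mm), a list of three; "roll": the turn about the tool's y in units of 6 degrees (1.0 is 6 degrees). In form: [{"linear": [tx, ty, tz], "roll": roll}, ...]. A call has exactly 5 rows; each row shifts and turns the commanded pose from where the row before left it, along the tool's axes as they then stand; what a row does not reach is not made up. A row lasts 1/8 s, in which the tool goes at most 62.5 mm and 10.7 degrees, less where a joint would pass 70% of its speed; a pose out of reach is approached as far as the arm can. A call is refused whole if a number of a shift passes 1 or a number of a turn 1, either way. A call with a gripper value outside its range is refused whole. "claw" is the finger opening in mm, from 0 to 85.4, set as the call begins (left out, the last holds). The fingers move at their own pace and stop on an object; "force" is the grip in N (left out, the last holds). Time passes only in rows, so rows that do not move let the fingers close, or fill a call up. It gives the time, the measured TCP pose, the force and the opening at its end, in the units of the state.
- manip.sense(): the state, without advancing time (a new reading comes with each control period).
- manip.snapshot(name): name is "scene" or "side" or "wrist"; returns the picture (420x560x3 uint8, blue, green, red); there is no depth.
- manip.get_calibration(name): a dict with "fovy" (degrees; the focal length in pixels is half the picture's height over the tangent of half this angle, whatever the lens; pixels are square), "cx", "cy" (the principal point, pixels), "cam_to_world" (4x4, takes a point from camera to world coordinates); the wrist camera has in their place "tool_from_camera" (4x4, takes a point from camera to tool coordinates, whose origin is the TCP and whose axes are the tool frame's). Camera axes: x right, y down, z forward; pixel columns grow to the right and rows downward; lengths in m; the calibration is good to about 2 mm. A picture is of the moment at which its call begins: read the wrist's pose just before it. get_calibration takes no time and is no camera call.
- manip.sign_off(): hands the job in, once; it reports no verdict.
Trained networks look in the newest picture that a camera, given by its name, has taken for a name from the list of things; names that differ only in an ending like _2 or _b are one class to them, and where a whole thing is asked for, a point or a joint stands for the part that bears it (a point fixed in the world has none). Each returns a list of dicts, best first, with "p" (0 to 1); they miss things now and then, are a little off and sometimes report something else, mostly with a low value. They report only what shows in the picture. A call takes as long as a camera call. They do not tell look-alikes from the thing itself.
- manip.look_for(camera, query): "extent" ([left, top, right, bottom] in pixels, round what is visible of it).
The state is a dict: "t": time; "q": joint angles; "qd": joint speeds; "tau": joint torques, N m; "tcp_pos": TCP position; "tool_rot": TCP orientation; "force": force on the tool from outside, world axes, zero at the start; "ft_torque": the same for the moment, N m; "finger_gap": opening from 0.0 (shut) to 1.0 (fully open).
Only numpy, scipy, OpenCV 4.12 (cv2) and the standard library are available. Lean on these libraries where they do the work, as an engineer would, in place of code of your own. Each camera call takes 0.05 s, during which the arm holds its last target.

## Working session

There is one attempt and no reset: what is moved stays moved. The work goes in short steps, Python scripts to look and compute and a tool call to move; the robot and the scene stay as the last step left them, time stands still between calls to the robot, and variables do not carry over. Pictures are saved under pics/ and viewed, and the job is handed in when it is done.

Besides the shell and the picture viewer there is one more tool, called after ">>>" by a JSON object that holds its "name" and its "arguments", one argument or row to a line. send_rows: Moves the arm, as the interface text tells. Its arguments: {"type":"object","properties":{"plan":{"type":"array"},"claw":{"type":"number"},"force":{"type":"number"}},"required":["plan"]}

```bash
ls; mkdir -p pics; python3 - <<'E'
from station import manip
import cv2, numpy as np
np.set_printoptions(precision=4,suppress=True)
print(manip.sense()); print(manip.finger_overhang)
for c in ("scene","side","wrist"):
    im=manip.snapshot(c); cv2.imwrite(f"pics/{c}0.png",im)
    print(c,manip.get_calibration(c))
E
```

```text
pics
{'t': 0.0, 'q': array([-1.3065,  0.5285,  1.4339, -0.    ,  1.1814, -0.1785]), 'qd': array([-0.0001, -0.0002, -0.0003,  0.0012, -0.0004, -0.0007]), 'tau': array([  0.0027, -44.2344, -17.8023,  -0.0001,   0.0083,   0.    ]), 'tcp_pos': array([ 0.2676, -0.564 ,  0.2383]), 'tool_rot': array([-0.1553,  0.6906, -0.6891,  0.1552]), 'force': array([-0.4874,  0.1981,  0.2999]), 'ft_torque': array([ 0.0386, -0.0623, -0.0295]), 'finger_gap': 0.9998806197984103}
0.008
scene {'fovy': 43.86026756150307, 'cx': 284.1746168529135, 'cy': 200.71992129169638, 'cam_to_world': array([[-0.7593,  0.5131, -0.4001,  1.1088],
       [ 0.6506,  0.6079, -0.4551,  0.6628],
       [ 0.0097, -0.6059, -0.7955,  1.1897],
       [ 0.    ,  0.    ,  0.    ,  1.    ]])}
side {'fovy': 53.74246450373903, 'cx': 274.1189359403096, 'cy': 197.13621284744758, 'cam_to_world': array([[-0.9947, -0.0724,  0.0724,  0.4995],
       [-0.1024,  0.6971, -0.7096,  0.8396],
       [ 0.0009, -0.7133, -0.7009,  0.8858],
       [ 0.    ,  0.    ,  0.    ,  1.    ]])}
wrist {'fovy': 58.2129567898735, 'cx': 282.49692738363825, 'cy': 213.99330459260642, 'tool_from_camera': array([[ 0.0004,  0.9513,  0.3084, -0.0799],
       [-0.0007, -0.3084,  0.9513, -0.1344],
       [ 1.    , -0.0006,  0.0005,  0.0001],
       [ 0.    ,  0.    ,  0.    ,  1.    ]])}
```

View pics/scene0.png

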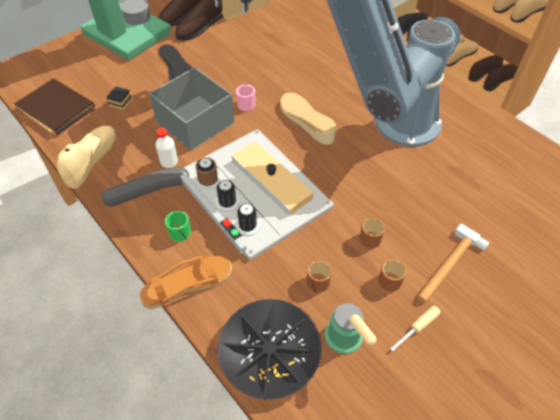

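View pics/side0.png

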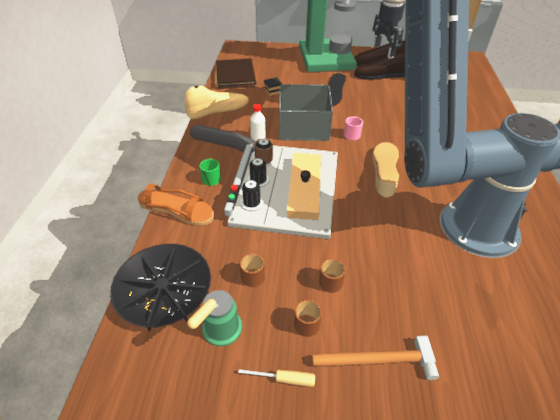

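View pics/wrist0.png

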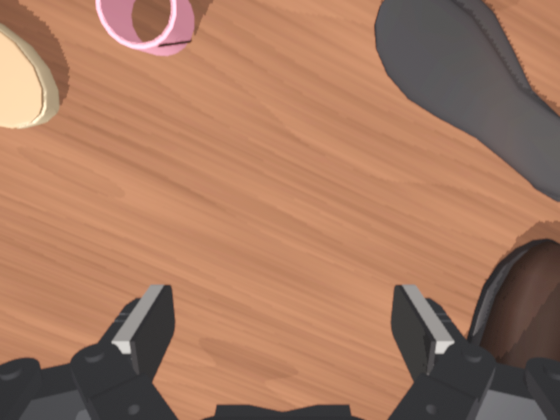

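```bash
cat > h.py <<'E'
import numpy as np, cv2
from station import manip
np.set_printoptions(precision=4,suppress=True)
from scipy.spatial.transform import Rotation as R
def K(c):
    k=manip.get_calibration(c); f=210/np.tan(np.radians(k["fovy"])/2); return k,f
def pose(s=None):
    s=s or manip.sense(); T=np.eye(4); T[:3,:3]=R.from_quat(s["tool_rot"]).as_matrix(); T[:3,3]=s["tcp_pos"]; return T
def c2w(c,T=None):
    k,_=K(c)
    return k["cam_to_world"] if c!="wrist" else (pose() if T is None else T)@k["tool_from_camera"]
def ray(c,uv,T=None):
    k,f=K(c); M=c2w(c,T); d=M[:3,:3]@np.array([(uv[0]-k["cx"])/f,(uv[1]-k["cy"])/f,1.]); return M[:3,3],d/np.linalg.norm(d)
def onz(c,uv,z,T=None):
    o,d=ray(c,uv,T); return o+d*(z-o[2])/d[2]
def proj(c,P,T=None):
    k,f=K(c); M=np.linalg.inv(c2w(c,T)); p=M[:3,:3]@np.asarray(P,float)+M[:3,3]; return np.array([k["cx"]+f*p[0]/p[2],k["cy"]+f*p[1]/p[2]])
def tri(rs):
    A=np.zeros((3,3));b=np.zeros(3)
    for o,d in rs:
        P=np.eye(3)-np.outer(d,d);A+=P;b+=P@o
    x=np.linalg.solve(A,b); return x,[np.linalg.norm((np.eye(3)-np.outer(d,d))@(x-o)) for o,d in rs]
E
python3 - <<'E'
from h import *
for c in ("scene","side"):
    for q in ("new1_mid","worn3_mid","drum1","fence_front","bin_in","bottle"):
        print(c,q,[(np.round(d["extent"]).tolist(),round(d["p"],2)) for d in manip.look_for(c,q)][:6])
s=cv2.imread("pics/scene0.png"); cv2.imwrite("pics/sc1.png",cv2.resize(s[120:260,165:345],None,fx=4.4,fy=4.2,interpolation=2))
s=cv2.imread("pics/side0.png"); cv2.imwrite("pics/sd1.png",cv2.resize(s[130:245,220:350],None,fx=6,fy=5.2,interpolation=2))
E
```

```text
scene new1_mid [([359.0, 220.0, 385.0, 247.0], 0.66)]
scene worn3_mid [([165.0, 212.0, 194.0, 240.0], 0.92), ([239.0, 82.0, 255.0, 110.0], 0.84), ([195.0, 168.0, 221.0, 187.0], 0.54)]
scene drum1 [([100.0, 132.0, 334.0, 256.0], 0.62)]
scene fence_front [([156.0, 130.0, 176.0, 166.0], 0.7), ([232.0, 143.0, 312.0, 212.0], 0.61)]
scene bin_in [([233.0, 143.0, 316.0, 211.0], 0.56), ([148.0, 67.0, 236.0, 152.0], 0.55)]
scene bottle [([154.0, 130.0, 179.0, 168.0], 0.71), ([99.0, 128.0, 336.0, 260.0], 0.17)]
side new1_mid [([318.0, 261.0, 348.0, 295.0], 0.71), ([242.0, 253.0, 268.0, 288.0], 0.67)]
side worn3_mid [([346.0, 116.0, 363.0, 139.0], 0.88), ([200.0, 161.0, 221.0, 187.0], 0.61), ([257.0, 147.0, 276.0, 163.0], 0.56), ([242.0, 369.0, 318.0, 386.0], 0.33)]
side drum1 [([188.0, 122.0, 335.0, 235.0], 0.98)]
side fence_front [([286.0, 155.0, 321.0, 220.0], 0.96)]
side bin_in [([278.0, 84.0, 334.0, 140.0], 0.83)]
side bottle [([250.0, 104.0, 265.0, 139.0], 0.94), ([238.0, 369.0, 316.0, 384.0], 0.35)]
```

View pics/sc1.png

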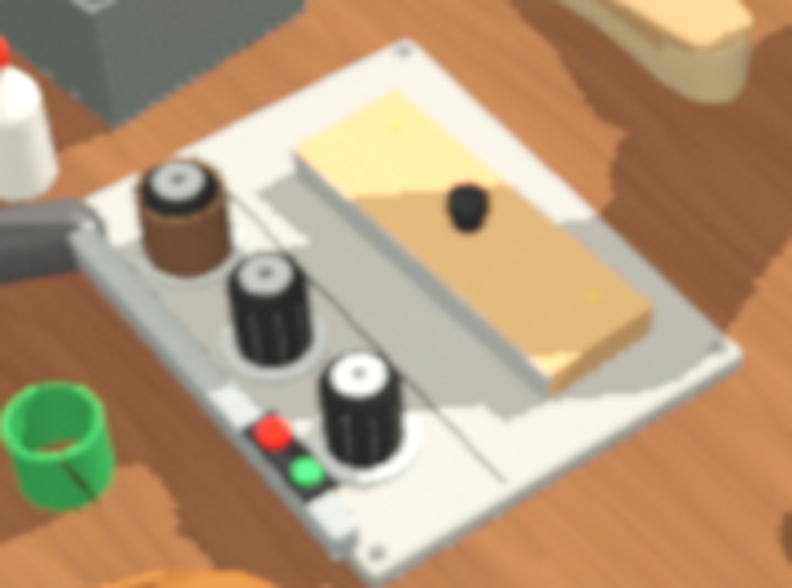

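View pics/sd1.png

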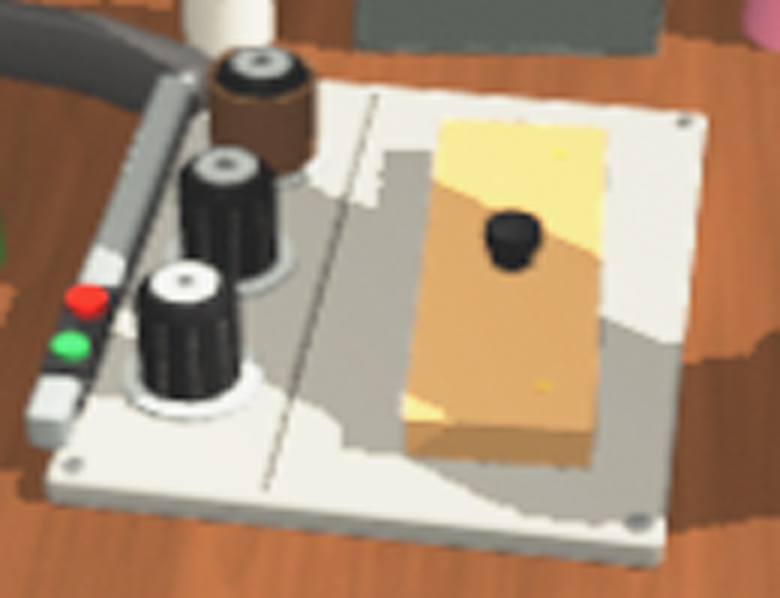

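```bash
python3 - <<'E'
from h import *
sc=dict(d3=(205.7,162.9),d2=(225.2,185),d1=(246.8,209)); sd=dict(d3=(263.3,141.9),d2=(257.7,161.3),d1=(251.2,184))
for k in sc:
    print(k,onz("scene",sc[k],.096),onz("side",sd[k],.096),*tri([ray("scene",sc[k]),ray("side",sd[k])]))
print("line near",onz("scene",(279.8,234.8),.022),onz("side",(264.3,223.8),.022)," far",onz("side",(282.5,148.3),.022))
f=lambda x,y:(165+x/4.4,120+y/4.2); g=lambda x,y:(220+x/6,130+y/5.2)
print("fence top corners scene",[onz("scene",f(*p),.054) for p in((295,148),(397,91),(653,307),(548,382))])
print("fence top corners side",[onz("side",g(*p),.054) for p in((440,122),(607,130),(592,432),(405,425))])
print("knob top",onz("scene",f(468,197),.087),onz("side",g(513,225),.087))
print("bin", [onz("side",p,.12) for p in((280,89),(331,89),(331,107),(280,110))])
print("bin sc", [onz("scene",p,.12) for p in((152,99),(190,72),(232,101),(196,130))])
for n,a,b in (("n1",(373,226),(333,266)),("n2",(320,268),(253,261)),("n3",(394,268),(308,309))): print(n,onz("scene",a,.06),onz("side",b,.06))
print("bottle top",onz("side",(257,107),.13),onz("scene",(161,132),.13))
s=cv2.imread("pics/scene0.png"); cv2.imwrite("pics/sc2.png",cv2.resize(s[210:310,295:425],None,fx=6,fy=6,interpolation=2))
E
```

```text
d3 [ 0.6396 -0.2045  0.096 ] [ 0.6403 -0.2032  0.096 ] [ 0.64   -0.2038  0.0961] [np.float64(0.0005369992949003277), np.float64(0.0005369992949003365)]
d2 [ 0.6455 -0.1059  0.096 ] [ 0.6453 -0.1067  0.096 ] [ 0.6454 -0.106   0.0962] [np.float64(0.00027116589855261184), np.float64(0.00027116589855265966)]
d1 [ 0.6507 -0.0052  0.096 ] [ 0.6505 -0.0058  0.096 ] [ 0.6505 -0.0053  0.0962] [np.float64(0.00025873377890907204), np.float64(0.0002587337789091393)]
line near [0.6052 0.0743 0.022 ] [0.6051 0.0734 0.022 ]  far [ 0.5846 -0.2722  0.022 ]
fence top corners scene [array([ 0.5453, -0.2126,  0.054 ]), array([ 0.4592, -0.2116,  0.054 ]), array([0.4584, 0.0451, 0.054 ]), array([0.5491, 0.0487, 0.054 ])]
fence top corners side [array([ 0.5445, -0.2078,  0.054 ]), array([ 0.4555, -0.2092,  0.054 ]), array([0.4568, 0.0471, 0.054 ]), array([0.5427, 0.0508, 0.054 ])]
knob top [ 0.5042 -0.0814  0.087 ] [ 0.501  -0.0776  0.087 ]
bin [array([ 0.6143, -0.4889,  0.12  ]), array([ 0.4321, -0.508 ,  0.12  ]), array([ 0.4315, -0.389 ,  0.12  ]), array([ 0.6016, -0.3527,  0.12  ])]
bin sc [array([ 0.6245, -0.4994,  0.12  ]), array([ 0.4653, -0.5307,  0.12  ]), array([ 0.4452, -0.3375,  0.12  ]), array([ 0.5982, -0.306 ,  0.12  ])]
n1 [0.4164 0.2307 0.06  ] [0.4178 0.2264 0.06  ]
n2 [0.6092 0.2331 0.06  ] [0.6134 0.2316 0.06  ]
n3 [0.4688 0.3521 0.06  ] [0.4731 0.3498 0.06  ]
bottle top [ 0.6784 -0.3472  0.13  ] [ 0.6831 -0.354   0.13  ]
```

View pics/sc2.png

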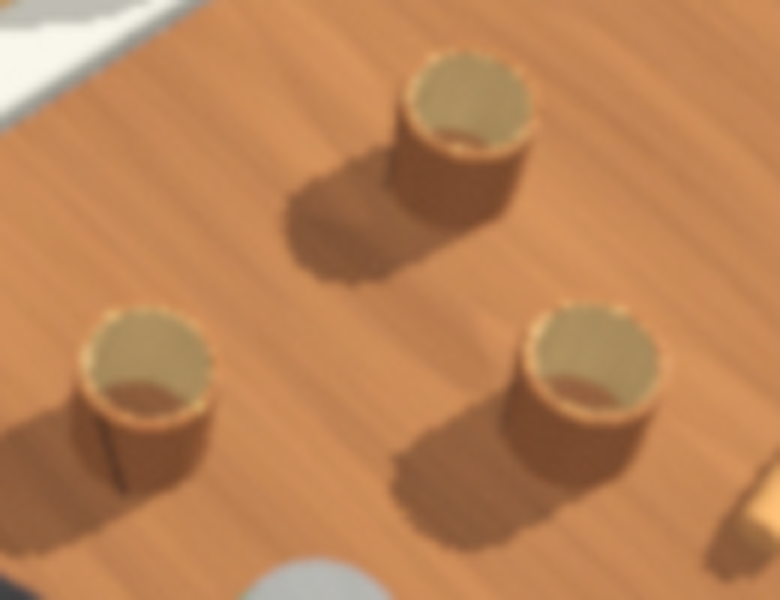

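```bash
cat >> h.py <<'E'
XP=np.array([.9986,-.053,0]);YP=np.array([.053,.9986,0])
def yaw(T): return np.degrees(np.arctan2(T[1,0],T[0,0]))  # tool x heading in world
def plan(target,yawt=None,T=None):
    """prints total tool-axes shift (units of 30mm) in the present axes, and the roll (units of 6deg)"""
    s=manip.sense(); T=pose(s) if T is None else T
    d=np.asarray(target)-T[:3,3]; 
    print("pos",T[:3,3],"yaw %.2f"%yaw(T),"t %.2f"%s["t"],"F",s["force"],"gap %.3f"%s["finger_gap"])
    print("delta mm",d*1000," units in present axes",T[:3,:3].T@d/.03)
    if yawt is not None:
        w=(yawt-yaw(T)+180)%360-180
        Rn=R.from_euler("z",w,degrees=True).as_matrix()@T[:3,:3]
        print("roll units (tool y down => neg of yaw)",-w/6,"units in turned axes",Rn.T@d/.03)
E
python3 - <<'E'
from h import *
T=pose(); print(T)
plan((.53,-.42,.25),-3.05); plan((.64,-.204,.2),-3.05)
E
```

```text
[[-0.9036  0.      0.4284  0.2678]
 [-0.4284 -0.0001 -0.9036 -0.5647]
 [-0.     -1.      0.0001  0.2394]
 [ 0.      0.      0.      1.    ]]
pos [ 0.2678 -0.5647  0.2394] yaw -154.63 t 0.75 F [ 0.0601  0.2098 -1.5848] gap 0.998
delta mm [262.1924 144.6965  10.6357]  units in present axes [-9.9634 -0.3546 -0.6136]
roll units (tool y down => neg of yaw) -25.26352285323672 units in turned axes [ 8.4707 -0.3541  5.2814]
pos [ 0.2678 -0.5647  0.2394] yaw -154.63 t 0.75 F [ 0.0601  0.2098 -1.5848] gap 0.998
delta mm [372.1924 360.6965 -39.3643]  units in present axes [-16.3613   1.3117  -5.5484]
roll units (tool y down => neg of yaw) -25.26352285323672 units in turned axes [11.7491  1.3132 12.6662]
```

>>> {"name": "send_rows", "arguments": {
  "plan": [
    {"linear": [-1, 0, -0.2], "roll": 0.95},
    {"linear": [-1, 0, -0.1], "roll": 0.95},
    {"linear": [-1, 0, 0], "roll": 0.95},
    {"linear": [-1, 0, 0.3], "roll": 0.95},
    {"linear": [-1, 0, 0.4], "roll": 0.94}
  ]
}}

```text
t: 1.38
tcp_pos: [0.4113, -0.5411, 0.2395]
tool_rot: [0.02, 0.707, -0.707, -0.02]
force: [-0.4, 0.4, 0.0]
finger_gap: 1.005
```

```bash
python3 - <<'E'
from h import *
plan((.55,-.42,.25),176.95); plan((.64,-.204,.2),176.95)
E
```

```text
pos [ 0.4113 -0.5411  0.2395] yaw 176.77 t 1.38 F [-0.42    0.3835  0.0314] gap 1.005
delta mm [138.7332 121.085   10.4874]  units in present axes [-4.3899 -0.3495 -4.2901]
roll units (tool y down => neg of yaw) -0.029314765106164486 units in turned axes [-4.4031 -0.3495 -4.2766]
pos [ 0.4113 -0.5411  0.2395] yaw 176.77 t 1.38 F [-0.42    0.3835  0.0314] gap 1.005
delta mm [228.7332 337.085  -39.5126]  units in present axes [ -6.9802   1.3179 -11.6472]
roll units (tool y down => neg of yaw) -0.029314765106164486 units in turned axes [ -7.016    1.3179 -11.6257]
```

>>> {"name": "send_rows", "arguments": {
  "plan": [
    {"linear": [-0.8, -0.2, -0.85], "roll": 0},
    {"linear": [-0.8, -0.2, -0.85], "roll": 0},
    {"linear": [-0.8, -0.2, -0.85], "roll": 0},
    {"linear": [-0.8, -0.2, -0.85], "roll": 0},
    {"linear": [-0.8, -0.2, -0.85], "roll": 0}
  ]
}}

```text
t: 2.0
tcp_pos: [0.5376, -0.4197, 0.2695]
tool_rot: [-0.019, -0.707, 0.707, 0.019]
force: [0.1, -0.4, 0.2]
finger_gap: 1.002
```

```bash
python3 - <<'E'
from h import *
plan((.64,-.204,.2),176.95)
T=pose();cv2.imwrite("pics/w1.png",manip.snapshot("wrist")); print(repr(T))
E
```

```text
pos [ 0.5376 -0.4197  0.2695] yaw 176.93 t 2.00 F [ 0.0825 -0.3792  0.2107] gap 1.002
delta mm [102.3934 215.7456 -69.459 ]  units in present axes [-3.0228  2.3151 -7.3642]
roll units (tool y down => neg of yaw) -0.0037792925274544587 units in turned axes [-3.0257  2.3151 -7.363 ]
array([[-0.9986, -0.    , -0.0536,  0.5376],
       [ 0.0536, -0.    , -0.9986, -0.4197],
       [ 0.    , -1.    ,  0.    ,  0.2695],
       [ 0.    ,  0.    ,  0.    ,  1.    ]])
```

View pics/w1.png

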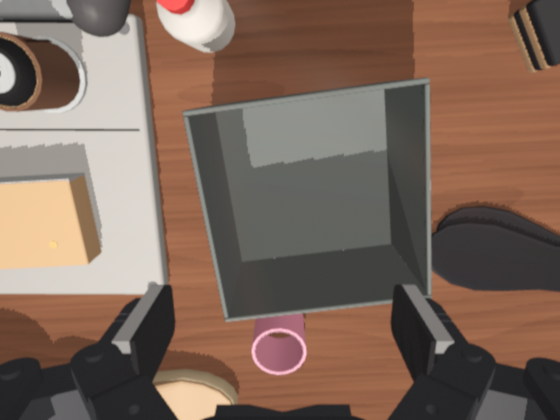

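```bash
python3 - <<'E'
from h import *
P=[onz("wrist",p,.12) for p in((187,114),(428,82),(429,298),(228,319))]; print(P,np.mean(P,0))
P=[onz("wrist",p,.004) for p in((242,124),(386,116),(391,244),(246,262))]; print(P,np.mean(P,0))
plan((.64,-.204,.2),176.95)
E
```

```text
[array([ 0.6098, -0.3492,  0.12  ]), array([ 0.6232, -0.5238,  0.12  ]), array([ 0.4481, -0.5363,  0.12  ]), array([ 0.436 , -0.3629,  0.12  ])] [ 0.5293 -0.443   0.12  ]
[array([ 0.5926, -0.376 ,  0.004 ]), array([ 0.5932, -0.525 ,  0.004 ]), array([ 0.4504, -0.5354,  0.004 ]), array([ 0.4361, -0.3677,  0.004 ])] [ 0.518 -0.451  0.004]
pos [ 0.5413 -0.4162  0.2706] yaw 177.13 t 2.05 F [1.0246 1.7302 0.7159] gap 1.001
delta mm [ 98.7038 212.1902 -70.5558]  units in present axes [-2.9229  2.3766 -7.2244]
roll units (tool y down => neg of yaw) 0.030774906665091823 units in turned axes [-2.8996  2.3765 -7.2338]
```

>>> {"name": "send_rows", "arguments": {
  "plan": [
    {"linear": [-0.4, 0, -1], "roll": 0},
    {"linear": [-0.6, 0, -1], "roll": 0},
    {"linear": [-0.6, 0.4, -1], "roll": 0},
    {"linear": [-0.7, 0.4, -1], "roll": 0},
    {"linear": [-0.7, 0.4, -1], "roll": 0}
  ]
}}

```text
t: 2.68
tcp_pos: [0.6353, -0.2749, 0.233]
tool_rot: [-0.019, -0.707, 0.707, 0.019]
force: [0.8, -0.0, 0.1]
finger_gap: 1.0
```

>>> {"name": "send_rows", "arguments": {
  "plan": [
    {"linear": [0, 0.3, -0.9], "roll": 0},
    {"linear": [0, 0.3, -0.8], "roll": 0},
    {"linear": [0, 0.3, -0.66], "roll": 0},
    {"linear": [0, 0.2, 0], "roll": 0},
    {"linear": [0, 0, 0], "roll": 0}
  ]
}}

```text
t: 3.3
tcp_pos: [0.6382, -0.2056, 0.1999]
tool_rot: [-0.019, -0.707, 0.707, 0.019]
force: [-0.6, -0.7, -0.2]
finger_gap: 1.002
```

```bash
python3 - <<'E'
from h import *
plan((.64,-.204,.2),176.95)
T=pose();cv2.imwrite("pics/w2.png",manip.snapshot("wrist"))
for n,p in (("d3",(.64,-.2038,.096)),("d2",(.6454,-.106,.096)),("d1",(.6505,-.0053,.096))): print(n,proj("wrist",p,T))
E
```

```text
pos [ 0.6382 -0.2056  0.1999] yaw 176.91 t 3.30 F [-0.5935 -0.7055 -0.2107] gap 1.002
delta mm [1.7674 1.5701 0.0537]  units in present axes [-0.056  -0.0018 -0.0554]
roll units (tool y down => neg of yaw) -0.007134528251341976 units in turned axes [-0.056  -0.0018 -0.0554]
d3 [279.9318 215.4152]
d2 [132.5813 215.3304]
d1 [-19.0122 215.8995]
```

View pics/w2.png

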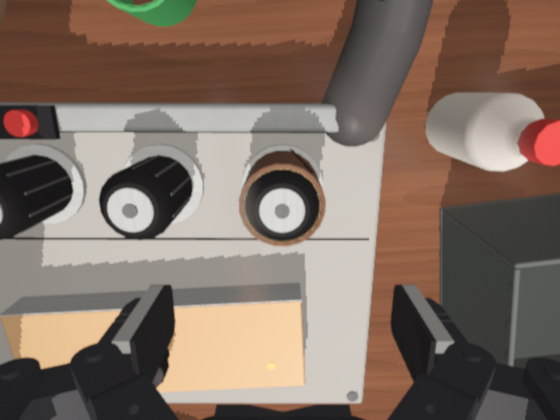

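>>> {"name": "send_rows", "arguments": {
  "plan": [
    {"linear": [-0.1, 0.8, -0.04], "roll": 0},
    {"linear": [0, 1, 0], "roll": 0},
    {"linear": [0, 1, 0], "roll": 0},
    {"linear": [0, 1, 0], "roll": 0},
    {"linear": [0, 0.8, 0], "roll": 0}
  ]
}}

```text
t: 3.98
tcp_pos: [0.6417, -0.2054, 0.0615]
tool_rot: [-0.02, -0.707, 0.707, 0.019]
force: [0.2, -0.1, -0.0]
finger_gap: 1.002
```

>>> {"name": "send_rows", "arguments": {
  "plan": [
    {"linear": [0, 0, 0], "roll": 0},
    {"linear": [0, 0, 0], "roll": 0},
    {"linear": [0, 0, 0], "roll": 0},
    {"linear": [0, 0, 0], "roll": 0},
    {"linear": [0, 0, 0], "roll": 0}
  ],
  "claw": 50,
  "force": 50
}}

```text
t: 4.6
tcp_pos: [0.6419, -0.2039, 0.0629]
tool_rot: [-0.019, -0.707, 0.707, 0.019]
force: [-0.3, -0.6, 1.3]
finger_gap: 0.691
```

>>> {"name": "send_rows", "arguments": {
  "plan": [
    {"linear": [0, -0.3, 0], "roll": 0},
    {"linear": [0, -0.6, 0], "roll": 0},
    {"linear": [0, -1, 0], "roll": 0},
    {"linear": [0, -1, 0], "roll": 0},
    {"linear": [0, -1, 0], "roll": 0}
  ]
}}

```text
t: 5.22
tcp_pos: [0.6416, -0.2036, 0.1818]
tool_rot: [-0.019, -0.707, 0.707, 0.019]
force: [0.8, 0.5, -0.6]
finger_gap: 0.69
```

>>> {"name": "send_rows", "arguments": {
  "plan": [
    {"linear": [0, -1, 0], "roll": 0},
    {"linear": [0, -1, 0], "roll": 0},
    {"linear": [0, -0.6, 0.3], "roll": 0},
    {"linear": [0.5, 0, 0.8], "roll": 0},
    {"linear": [0.5, 0, 1], "roll": 0}
  ]
}}

```text
t: 5.85
tcp_pos: [0.608, -0.2648, 0.2594]
tool_rot: [-0.019, -0.707, 0.707, 0.018]
force: [-0.2, -0.4, -0.4]
finger_gap: 0.688
```

```bash
python3 - <<'E'
from h import *
plan((.529,-.443,.26),None);plan((.529,-.443,.08),None)
cv2.imwrite("pics/w3.png",manip.snapshot("wrist"))
E
```

```text
pos [ 0.608  -0.2648  0.2594] yaw 177.02 t 5.85 F [-0.2165 -0.3733 -0.3932] gap 0.688
delta mm [ -79.0403 -178.1875    0.6102]  units in present axes [ 2.3226 -0.0214  6.0684]
pos [ 0.608  -0.2648  0.2594] yaw 177.02 t 5.85 F [-0.2165 -0.3733 -0.3932] gap 0.688
delta mm [ -79.0403 -178.1875 -179.3898]  units in present axes [2.3322 5.9786 6.0658]
```

View pics/w3.png

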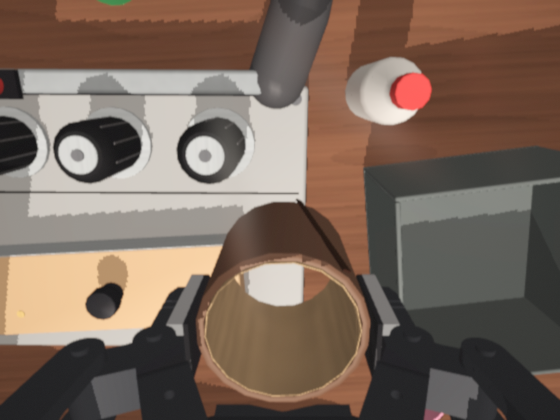

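>>> {"name": "send_rows", "arguments": {
  "plan": [
    {"linear": [0.5, 0, 1], "roll": 0},
    {"linear": [0.5, 0, 1], "roll": 0},
    {"linear": [0.5, 0, 1], "roll": 0},
    {"linear": [0.5, 0, 1], "roll": 0},
    {"linear": [0.32, 0, 1], "roll": 0}
  ]
}}

```text
t: 6.52
tcp_pos: [0.5299, -0.4117, 0.2588]
tool_rot: [-0.019, -0.707, 0.707, 0.019]
force: [0.8, -0.1, -0.8]
finger_gap: 0.688
```

>>> {"name": "send_rows", "arguments": {
  "plan": [
    {"linear": [0, 0.6, 1], "roll": 0},
    {"linear": [0, 1, 0.07], "roll": 0},
    {"linear": [0, 1, 0], "roll": 0},
    {"linear": [0, 1, 0], "roll": 0},
    {"linear": [0, 1, 0], "roll": 0}
  ]
}}

```text
t: 7.15
tcp_pos: [0.5293, -0.4433, 0.1198]
tool_rot: [-0.019, -0.707, 0.707, 0.019]
force: [0.1, 0.3, -0.5]
finger_gap: 0.69
```

>>> {"name": "send_rows", "arguments": {
  "plan": [
    {"linear": [0, 0.9, 0], "roll": 0},
    {"linear": [0, 0.4, 0], "roll": 0},
    {"linear": [0, 0, 0], "roll": 0},
    {"linear": [0, 0, 0], "roll": 0},
    {"linear": [0, 0, 0], "roll": 0}
  ]
}}

```text
t: 7.78
tcp_pos: [0.5296, -0.444, 0.0819]
tool_rot: [-0.02, -0.706, 0.708, 0.018]
force: [-0.2, -0.9, 0.6]
finger_gap: 0.691
```

>>> {"name": "send_rows", "arguments": {
  "plan": [
    {"linear": [0, 0, 0], "roll": 0},
    {"linear": [0, 0, 0], "roll": 0},
    {"linear": [0, 0, 0], "roll": 0},
    {"linear": [0, -0.5, 0], "roll": 0},
    {"linear": [0, -1, 0], "roll": 0}
  ],
  "claw": 85
}}

```text
t: 8.4
tcp_pos: [0.5284, -0.4426, 0.1251]
tool_rot: [0.018, 0.708, -0.706, -0.02]
force: [-0.7, 0.5, 0.4]
finger_gap: 0.995
```

>>> {"name": "send_rows", "arguments": {
  "plan": [
    {"linear": [0, -1, 0], "roll": 0},
    {"linear": [0, -1, 0], "roll": 0},
    {"linear": [0, -1, 0], "roll": 0},
    {"linear": [0, -1, 0], "roll": 0},
    {"linear": [0, -1, -0.5], "roll": 0}
  ]
}}

```text
t: 9.02
tcp_pos: [0.5297, -0.4292, 0.2775]
tool_rot: [-0.02, -0.706, 0.707, 0.019]
force: [1.2, 0.1, -0.1]
finger_gap: 0.995
```

```bash
python3 - <<'E'
from h import *
plan((.43,.225,.25),None)
cv2.imwrite("pics/w4.png",manip.snapshot("wrist"))
E
```

```text
pos [ 0.5297 -0.4292  0.2775] yaw 176.86 t 9.03 F [ 1.1871  0.1467 -0.0988] gap 0.995
delta mm [-99.6812 654.1637 -27.5163]  units in present axes [  4.5137   0.8758 -21.5921]
```

View pics/w4.png

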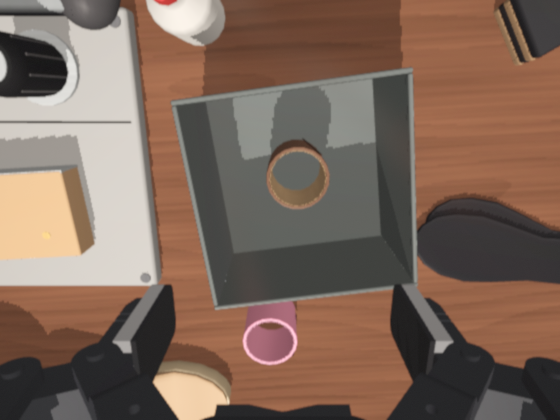

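>>> {"name": "send_rows", "arguments": {
  "plan": [
    {"linear": [0, 0, -1], "roll": 0},
    {"linear": [0, 0, -1], "roll": 0},
    {"linear": [0, 0, -1], "roll": 0},
    {"linear": [0, 0, -1], "roll": 0},
    {"linear": [0, 0, -1], "roll": 0}
  ]
}}

```text
t: 9.7
tcp_pos: [0.5378, -0.2776, 0.276]
tool_rot: [-0.019, -0.707, 0.707, 0.019]
force: [0.4, -0.7, -0.4]
finger_gap: 0.995
```

>>> {"name": "send_rows", "arguments": {
  "plan": [
    {"linear": [0, 0, -1], "roll": 0},
    {"linear": [0, 0, -1], "roll": 0},
    {"linear": [0, 0, -1], "roll": 0},
    {"linear": [0, 0, -1], "roll": 0},
    {"linear": [0, 0, -1], "roll": 0}
  ]
}}

```text
t: 10.32
tcp_pos: [0.5459, -0.1278, 0.276]
tool_rot: [-0.019, -0.707, 0.707, 0.019]
force: [0.7, -0.5, 0.8]
finger_gap: 0.994
```

>>> {"name": "send_rows", "arguments": {
  "plan": [
    {"linear": [0, 0, -1], "roll": 0},
    {"linear": [0, 0, -1], "roll": 0},
    {"linear": [0, 0, -1], "roll": 0},
    {"linear": [0, 0, -1], "roll": 0},
    {"linear": [0, 0, -1], "roll": 0}
  ]
}}

```text
t: 10.95
tcp_pos: [0.554, 0.022, 0.276]
tool_rot: [-0.019, -0.707, 0.707, 0.019]
force: [-0.4, 1.1, 0.5]
finger_gap: 0.998
```

>>> {"name": "send_rows", "arguments": {
  "plan": [
    {"linear": [-0.3, 0.3, -1], "roll": 0},
    {"linear": [-0.3, 0.3, -1], "roll": 0},
    {"linear": [-0.3, 0.3, -1], "roll": 0},
    {"linear": [-0.3, 0.3, -1], "roll": 0},
    {"linear": [-0.3, 0.3, -1], "roll": 0}
  ]
}}

```text
t: 11.58
tcp_pos: [0.6073, 0.1694, 0.2307]
tool_rot: [0.019, 0.707, -0.707, -0.019]
force: [1.0, -0.4, 0.6]
finger_gap: 0.996
```

>>> {"name": "send_rows", "arguments": {
  "plan": [
    {"linear": [0, 0.2, -1], "roll": 0},
    {"linear": [0, 0.2, -0.9], "roll": 0},
    {"linear": [0, 0.2, 0], "roll": 0},
    {"linear": [0, 0, 0], "roll": 0},
    {"linear": [0, 0, 0], "roll": 0}
  ]
}}

```text
t: 12.2
tcp_pos: [0.6101, 0.2243, 0.2127]
tool_rot: [-0.019, -0.707, 0.707, 0.019]
force: [0.1, -0.6, -0.0]
finger_gap: 0.993
```

```bash
python3 - <<'E'
from h import *
plan((.611,.232,.2),176.95)
T=pose();cv2.imwrite("pics/w5.png",manip.snapshot("wrist"));cv2.imwrite("pics/sd5.png",manip.snapshot("side"));np.save("T5.npy",T)
print(proj("wrist",(.611,.232,.06),T))
E
```

```text
pos [0.6101 0.2243 0.2127] yaw 176.87 t 12.20 F [ 0.1033 -0.6025 -0.0348] gap 0.993
delta mm [  0.8563   7.7112 -12.6693]  units in present axes [-0.0143  0.4223 -0.2583]
roll units (tool y down => neg of yaw) -0.014043750811220926 units in turned axes [-0.0147  0.4223 -0.2583]
[272.883  197.7796]
```

View pics/w5.png

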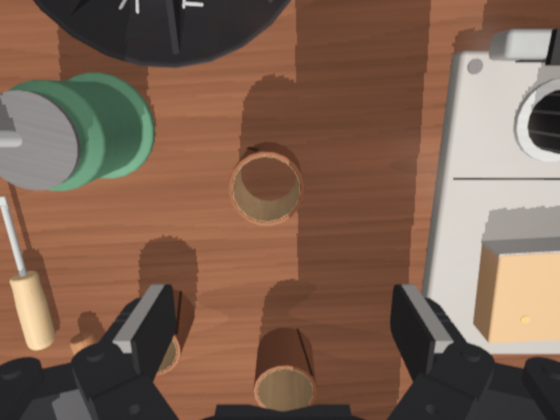

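View pics/sd5.png

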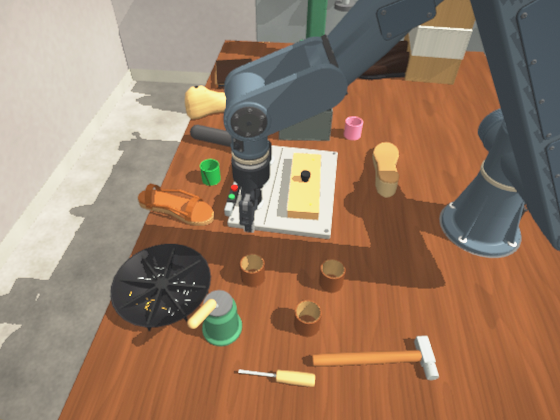

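```bash
python3 - <<'E'
from h import *
T=np.load("T5.npy"); p=onz("wrist",(266,187.5),.06,T);print(p)
T2=T.copy();T2[:3,3]=(.6382,-.2056,.1999);T2[:3,:3]=T[:3,:3];print("drum3 by wrist",onz("wrist",(281.5,210),.096,T2))
plan((p[0]-.001,p[1],.034))
E
```

```text
[0.6196 0.2369 0.06  ]
drum3 by wrist [ 0.6438 -0.2051  0.096 ]
pos [0.6103 0.2244 0.2128] yaw 176.86 t 12.30 F [-0.5598  0.3443 -0.0709] gap 0.994
delta mm [   8.3251   12.4813 -178.8163]  units in present axes [-0.2501  5.9607 -0.4306]
```

>>> {"name": "send_rows", "arguments": {
  "plan": [
    {"linear": [-0.2, 0.5, -0.38], "roll": 0},
    {"linear": [0, 1, 0], "roll": 0},
    {"linear": [0, 1, 0], "roll": 0},
    {"linear": [0, 1, 0], "roll": 0},
    {"linear": [0, 0, 0], "roll": 0}
  ]
}}

```text
t: 12.92
tcp_pos: [0.6144, 0.2363, 0.1037]
tool_rot: [-0.017, -0.706, 0.707, 0.021]
force: [-0.3, 0.8, -0.8]
finger_gap: 0.997
```

```bash
python3 - <<'E'
from h import *
plan((.617,.2355,.034))
T=pose();cv2.imwrite("pics/w6.png",manip.snapshot("wrist"))
print(proj("wrist",(.617,.2355,.06),T))
E
```

```text
pos [0.6144 0.2363 0.1037] yaw 176.93 t 12.93 F [-0.3137  0.7664 -0.825 ] gap 0.997
delta mm [  2.5845  -0.7606 -69.7355]  units in present axes [-0.1032  2.3239  0.0171]
[283.973 249.87 ]
```

View pics/w6.png

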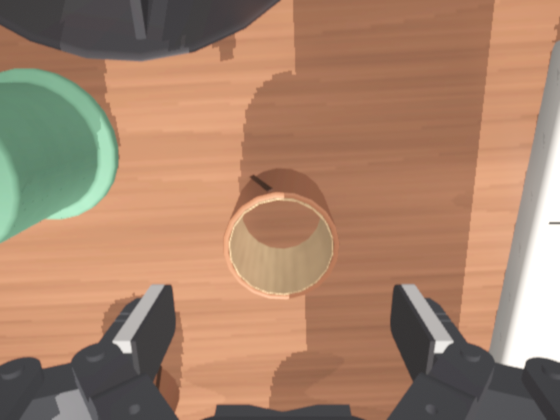

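>>> {"name": "send_rows", "arguments": {
  "plan": [
    {"linear": [-0.1, 0.8, 0], "roll": 0},
    {"linear": [0, 0.8, 0], "roll": 0},
    {"linear": [0, 0.72, 0], "roll": 0},
    {"linear": [0, 0, 0], "roll": 0},
    {"linear": [0, 0, 0], "roll": 0}
  ]
}}

```text
t: 13.6
tcp_pos: [0.6203, 0.2365, 0.0386]
tool_rot: [0.02, 0.707, -0.707, -0.018]
force: [0.3, 1.1, 0.5]
finger_gap: 0.995
```

>>> {"name": "send_rows", "arguments": {
  "plan": [
    {"linear": [0, 0, 0], "roll": 0},
    {"linear": [0, 0, 0], "roll": 0},
    {"linear": [0, 0, 0], "roll": 0},
    {"linear": [0, 0, 0], "roll": 0},
    {"linear": [0, 0, 0], "roll": 0}
  ],
  "claw": 50
}}

```text
t: 14.22
tcp_pos: [0.6206, 0.2364, 0.0393]
tool_rot: [0.02, 0.707, -0.707, -0.018]
force: [-0.2, 0.4, 7.0]
finger_gap: 0.683
```

>>> {"name": "send_rows", "arguments": {
  "plan": [
    {"linear": [0, -0.6, 0], "roll": 0},
    {"linear": [0, -1, 0], "roll": 0},
    {"linear": [0, -1, 0], "roll": 0},
    {"linear": [0, -1, 0], "roll": 0},
    {"linear": [0, -1, 0], "roll": 0}
  ]
}}

```text
t: 14.85
tcp_pos: [0.6193, 0.2362, 0.1776]
tool_rot: [0.019, 0.707, -0.707, -0.019]
force: [1.0, -0.2, -0.5]
finger_gap: 0.68
```

>>> {"name": "send_rows", "arguments": {
  "plan": [
    {"linear": [0, -0.6, 1], "roll": 0},
    {"linear": [0, 0, 1], "roll": 0},
    {"linear": [0, 0, 1], "roll": 0},
    {"linear": [0, 0, 1], "roll": 0},
    {"linear": [0, 0, 1], "roll": 0}
  ]
}}

```text
t: 15.48
tcp_pos: [0.6112, 0.0855, 0.1946]
tool_rot: [0.019, 0.707, -0.707, -0.019]
force: [-0.3, 0.4, -1.0]
finger_gap: 0.68
```

```bash
python3 - <<'E'
from h import *
plan((.6417,-.2037,.17),176.95)
T=pose();cv2.imwrite("pics/w7.png",manip.snapshot("wrist"))
E
```

```text
pos [0.6112 0.0855 0.1946] yaw 176.93 t 15.47 F [-0.2598  0.4113 -0.9841] gap 0.680
delta mm [  30.4898 -289.2193  -24.5793]  units in present axes [-1.5307  0.8198  9.5724]
roll units (tool y down => neg of yaw) -0.003261809649264554 units in turned axes [-1.5274  0.8198  9.5729]
```

View pics/w7.png

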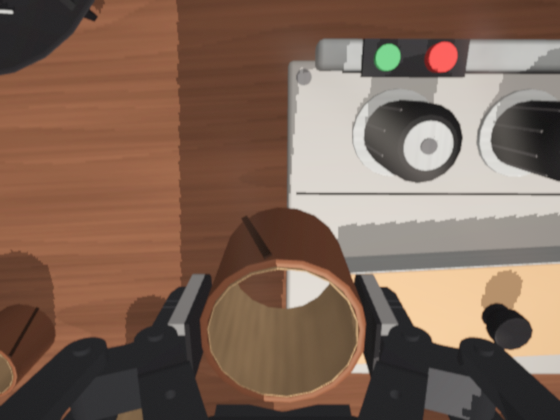

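```bash
python3 - <<'E'
import cv2,numpy as np
a=cv2.imread("pics/w3.png")[240:410,180:390];b=cv2.imread("pics/w7.png")[240:410,180:390]
cv2.imwrite("pics/cmp.png",cv2.resize(np.hstack([a,b]),None,fx=1.9,fy=3.4,interpolation=2))
E
```

View pics/cmp.png

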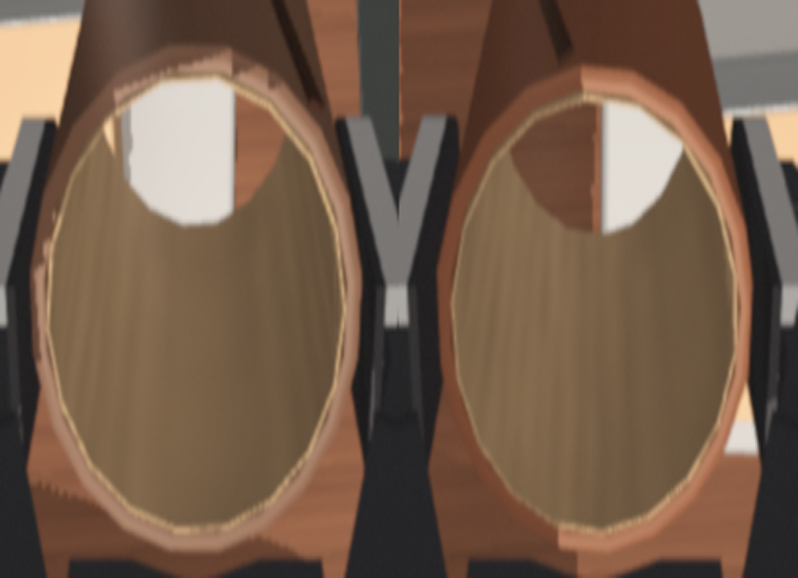

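```bash
cat >> h.py <<'E'
def handrim(top,bot,left,right,depth=None):
    """sleeve's outer top rim seen in the hand -> tool-frame centre (x, y(depth), z)"""
    from scipy.optimize import least_squares
    I=np.eye(4); th=np.linspace(0,2*np.pi,181)
    def ext(c):
        P=np.array([proj("wrist",(c[0]+.03*np.cos(t),c[1],c[2]+.03*np.sin(t)),I) for t in th])
        return np.array([P[:,1].min(),P[:,1].max(),P[:,0].min(),P[:,0].max()])
    r=least_squares(lambda c:ext((c[0],c[1] if depth is None else depth,c[2]))-[top,bot,left,right],[0,-.025,0],diff_step=1e-4)
    return r.x*1000, r.fun
E
python3 - <<'E'
from h import *
a=(253.5,401.8,199,370);b=(259.7,401.8,201.6,365.3)
print(handrim(*a),handrim(*a,depth=-.0255));print(handrim(*b),handrim(*b,depth=-.021))
E
```

```text
Traceback (most recent call last):
  File "h.py", line 42, in handrim
    r=least_squares(lambda c:ext((c[0],c[1] if depth is None else depth,c[2]))-[top,bot,left,right],[0,-.025,0],diff_step=1e-4)
  File "h.py", line 42, in <lambda>
    r=least_squares(lambda c:ext((c[0],c[1] if depth is None else depth,c[2]))-[top,bot,left,right],[0,-.025,0],diff_step=1e-4)
                             ~~~^^^^^^^^^^^^^^^^^^^^^^^^^^^^^^^^^^^^^^^^^^^^^^
  File "h.py", line 40, in ext
    P=np.array([proj("wrist",(c[0]+.03*np.cos(t),c[1],c[2]+.03*np.sin(t)),I) for t in th])
                ~~~~^^^^^^^^^^^^^^^^^^^^^^^^^^^^^^^^^^^^^^^^^^^^^^^^^^^^^^^^
  File "h.py", line 17, in proj
    k,f=K(c); M=np.linalg.inv(c2w(c,T)); p=M[:3,:3]@np.asarray(P,float)+M[:3,3]; return np.array([k["cx"]+f*p[0]/p[2],k["cy"]+f*p[1]/p[2]])
                              ~~~^^^^^
  File "h.py", line 10, in c2w
    k,_=K(c)
        ~^^^
  File "h.py", line 6, in K
    k=manip.get_calibration(c); f=210/np.tan(np.radians(k["fovy"])/2); return k,f
ValueError: time passes only in moves, steps and waits
```

```bash
python3 - <<'E'
s=open("h.py").read()
s=s.replace('def K(c):\n    k=manip','_C={}\ndef K(c):\n    if c in _C: return _C[c]\n    k=manip').replace('return k,f\n','_C[c]=(k,f); return k,f\n',1)
s=s.replace('-[top,bot,left,right],[0,-.025,0],diff_step=1e-4)\n    return r.x*1000, r.fun','-[top,bot,left,right],[.001,-.025,.001],diff_step=1e-3,x_scale=.01)\n    return r.x*1000, r.fun')
open("h.py","w").write(s)
E
python3 - <<'E'
from h import *
a=(253.5,401.8,199,370);b=(259.7,401.8,201.6,365.3)
print(handrim(*a),handrim(*a,depth=-.0255));print(handrim(*b),handrim(*b,depth=-.021))
E
```

```text
(array([  0.2868, -21.6215,   0.4882]), array([ 0.4997, -0.575 , -0.4579,  0.4579])) (array([ -2.0872, -25.    ,   0.4655]), array([-1.395 ,  2.545 , -3.4527,  3.4527]))
(array([  4.6424, -17.0986,   0.1353]), array([ 0.6202, -0.7095, -0.5651,  0.5651])) (array([  2.1873, -25.    ,   0.1248]), array([-1.159 ,  2.1596, -3.3443,  3.3443]))
```

>>> {"name": "send_rows", "arguments": {
  "plan": [
    {"linear": [-0.3, 0.1, 1], "roll": 0},
    {"linear": [-0.3, 0.2, 1], "roll": 0},
    {"linear": [-0.4, 0.2, 1], "roll": 0},
    {"linear": [-0.4, 0.2, 1], "roll": 0},
    {"linear": [-0.28, 0.2, 1], "roll": 0}
  ]
}}

```text
t: 16.15
tcp_pos: [0.6542, -0.0669, 0.1673]
tool_rot: [-0.019, -0.707, 0.707, 0.019]
force: [0.8, -0.4, -0.3]
finger_gap: 0.678
```

>>> {"name": "send_rows", "arguments": {
  "plan": [
    {"linear": [0, 0, 1], "roll": 0},
    {"linear": [0, 0, 1], "roll": 0},
    {"linear": [0, 0, 1], "roll": 0},
    {"linear": [0, 0, 1], "roll": 0},
    {"linear": [0, 0, 0.57], "roll": 0}
  ]
}}

```text
t: 16.77
tcp_pos: [0.6463, -0.2043, 0.1674]
tool_rot: [-0.02, -0.707, 0.707, 0.019]
force: [0.1, 1.2, -0.4]
finger_gap: 0.677
```

```bash
python3 - <<'E'
from h import *
plan((.646,-.2039,.155),176.95)
T=pose();cv2.imwrite("pics/w8.png",manip.snapshot("wrist"))
plan((.646,-.2039,.155),176.95)
E
```

```text
pos [ 0.6463 -0.2043  0.1674] yaw 176.85 t 16.77 F [ 0.058   1.2313 -0.3651] gap 0.677
delta mm [ -0.3221   0.4444 -12.3546]  units in present axes [ 0.0118  0.4118 -0.0143]
roll units (tool y down => neg of yaw) -0.01613956557653277 units in turned axes [ 0.0117  0.4118 -0.0143]
pos [ 0.6464 -0.2064  0.1673] yaw 176.81 t 16.82 F [ 1.0118 -1.4059 -0.5212] gap 0.681
delta mm [ -0.4154   2.4589 -12.2996]  units in present axes [ 0.0189  0.4098 -0.0819]
roll units (tool y down => neg of yaw) -0.024145866004460004 units in turned axes [ 0.0186  0.4098 -0.0819]
```

View pics/w8.png

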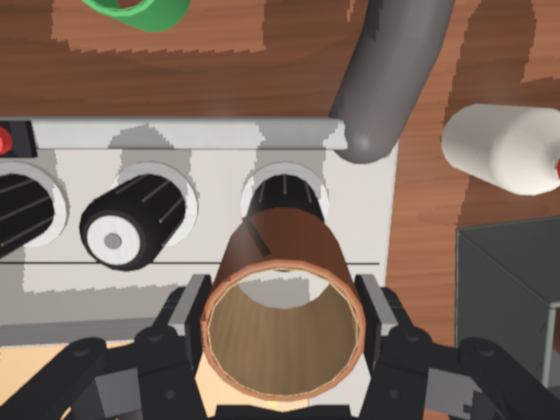

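>>> {"name": "send_rows", "arguments": {
  "plan": [
    {"linear": [0, 0.2, 0], "roll": 0},
    {"linear": [0, 0, 0], "roll": 0},
    {"linear": [0, 0, 0], "roll": 0},
    {"linear": [0, 0, 0], "roll": 0},
    {"linear": [0, 0, 0], "roll": 0}
  ]
}}

```text
t: 17.45
tcp_pos: [0.6466, -0.2026, 0.1608]
tool_rot: [-0.019, -0.707, 0.707, 0.019]
force: [-0.9, 0.4, -0.6]
finger_gap: 0.682
```

```bash
python3 - <<'E'
from h import *
T=pose()
for i in range(6): 
    print(manip.sense()["tcp_pos"],manip.sense()["force"]); manip.snapshot("wrist")
E
```

```text
[ 0.6466 -0.2026  0.1608] [-0.9291  0.3704 -0.6033]
[ 0.6466 -0.2027  0.1609] [ 0.3023  1.0164 -0.4397]
[ 0.6465 -0.2028  0.1608] [ 0.2255  0.8302 -0.5466]
[ 0.6465 -0.2029  0.1608] [-0.2114 -0.2898 -0.8872]
[ 0.6465 -0.203   0.1608] [-0.4399 -0.2918 -1.0936]
[ 0.6464 -0.203   0.1607] [ 0.2282 -0.8294 -0.1803]
```

>>> {"name": "send_rows", "arguments": {
  "plan": [
    {"linear": [0, 0.3, 0], "roll": 0},
    {"linear": [0, 0.3, 0], "roll": 0},
    {"linear": [0, 0.3, 0], "roll": 0},
    {"linear": [0, 0.2, 0], "roll": 0},
    {"linear": [0, 0.1, 0], "roll": 0}
  ]
}}

```text
t: 18.38
tcp_pos: [0.6465, -0.2036, 0.1244]
tool_rot: [-0.019, -0.706, 0.707, 0.019]
force: [-1.5, -2.3, 1.1]
finger_gap: 0.678
```

>>> {"name": "send_rows", "arguments": {
  "plan": [
    {"linear": [0, 0.4, 0], "roll": 0},
    {"linear": [0, 0.4, 0], "roll": 0},
    {"linear": [0, 0.4, 0], "roll": 0},
    {"linear": [0, 0.3, 0], "roll": 0},
    {"linear": [0, 0.2, 0], "roll": 0}
  ]
}}

```text
t: 19.0
tcp_pos: [0.6467, -0.2039, 0.0732]
tool_rot: [-0.019, -0.706, 0.707, 0.019]
force: [-0.6, -5.3, 2.3]
finger_gap: 0.678
```

>>> {"name": "send_rows", "arguments": {
  "plan": [
    {"linear": [0, 0.1, 0], "roll": 0},
    {"linear": [0, 0.1, 0], "roll": 0},
    {"linear": [0, 0.1, 0], "roll": 0},
    {"linear": [0, 0, 0], "roll": 0},
    {"linear": [0, 0, 0], "roll": 0}
  ]
}}

```text
t: 19.62
tcp_pos: [0.6467, -0.2039, 0.0672]
tool_rot: [-0.019, -0.706, 0.707, 0.019]
force: [-3.7, -5.2, 13.7]
finger_gap: 0.68
```

>>> {"name": "send_rows", "arguments": {
  "plan": [
    {"linear": [0, 0.05, 0], "roll": 0},
    {"linear": [0, 0.05, 0], "roll": 0},
    {"linear": [0, 0, 0], "roll": 0},
    {"linear": [0, 0, 0], "roll": 0},
    {"linear": [0, 0, 0], "roll": 0}
  ]
}}

```text
t: 20.25
tcp_pos: [0.6468, -0.204, 0.0672]
tool_rot: [-0.02, -0.706, 0.708, 0.018]
force: [-8.3, -2.7, 26.7]
finger_gap: 0.682
```

>>> {"name": "send_rows", "arguments": {
  "plan": [
    {"linear": [0, -0.1, 0], "roll": 0},
    {"linear": [0, 0, 0], "roll": 0},
    {"linear": [0, 0, 0], "roll": 0},
    {"linear": [0, 0, 0], "roll": 0},
    {"linear": [0, 0, 0], "roll": 0}
  ],
  "claw": 82
}}

```text
t: 20.88
tcp_pos: [0.6463, -0.2027, 0.0641]
tool_rot: [0.019, 0.707, -0.707, -0.019]
force: [0.9, -0.3, -0.3]
finger_gap: 0.958
```

>>> {"name": "send_rows", "arguments": {
  "plan": [
    {"linear": [0, -0.4, 0], "roll": 0},
    {"linear": [0, -0.6, 0], "roll": 0},
    {"linear": [0, -1, 0], "roll": 0},
    {"linear": [0, -1, 0], "roll": 0},
    {"linear": [0, -1, 0], "roll": 0}
  ]
}}

```text
t: 21.5
tcp_pos: [0.6468, -0.2031, 0.1876]
tool_rot: [-0.02, -0.707, 0.707, 0.018]
force: [-0.1, -0.2, -0.8]
finger_gap: 0.962
```

>>> {"name": "send_rows", "arguments": {
  "plan": [
    {"linear": [0, -1, 0], "roll": 0},
    {"linear": [0, 0, -0.5], "roll": 0},
    {"linear": [0, 0, -1], "roll": 0},
    {"linear": [0, 0, 0], "roll": 0},
    {"linear": [0, 0, 0], "roll": 0}
  ]
}}

```text
t: 22.12
tcp_pos: [0.6486, -0.1577, 0.2143]
tool_rot: [-0.018, -0.707, 0.707, 0.019]
force: [-1.0, -0.0, 0.5]
finger_gap: 0.961
```

```bash
python3 - <<'E'
from h import *
T=pose();cv2.imwrite("pics/w9.png",manip.snapshot("wrist"));cv2.imwrite("pics/sc9.png",manip.snapshot("scene"));np.save("T9.npy",T)
plan((.415,.228,.2),176.95)
E
```

```text
pos [ 0.6487 -0.1585  0.2143] yaw 176.91 t 22.23 F [-0.9373  0.4883  0.4572] gap 0.960
delta mm [-233.7414  386.5023  -14.3231]  units in present axes [  8.4751   0.4801 -12.4442]
roll units (tool y down => neg of yaw) -0.0072601897871038545 units in turned axes [  8.4656   0.4801 -12.4507]
```

View pics/w9.png

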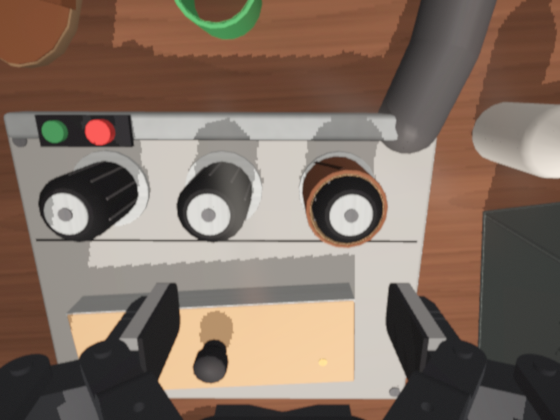

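View pics/sc9.png

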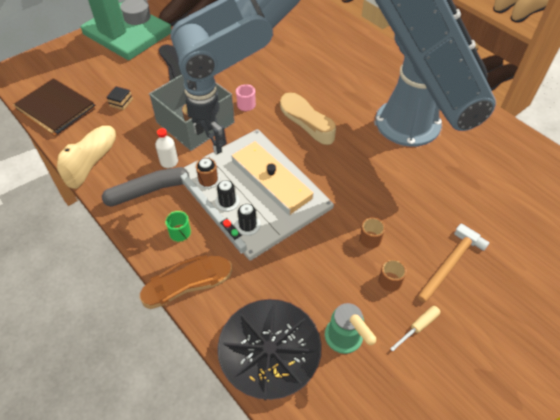

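>>> {"name": "send_rows", "arguments": {
  "plan": [
    {"linear": [0, 0, -1], "roll": 0},
    {"linear": [0.5, 0, -1], "roll": 0},
    {"linear": [0.8, 0, -1], "roll": 0},
    {"linear": [0.8, 0, -1], "roll": 0},
    {"linear": [0.8, 0, -1], "roll": 0}
  ],
  "claw": 85
}}

```text
t: 22.85
tcp_pos: [0.5695, -0.0035, 0.2146]
tool_rot: [-0.019, -0.707, 0.707, 0.019]
force: [0.2, 0.4, 0.1]
finger_gap: 0.992
```

>>> {"name": "send_rows", "arguments": {
  "plan": [
    {"linear": [0.8, 0, -1], "roll": 0},
    {"linear": [0.8, 0, -1], "roll": 0},
    {"linear": [0.8, 0, -1], "roll": 0},
    {"linear": [0.8, 0, -1], "roll": 0},
    {"linear": [0.8, 0, -1], "roll": 0}
  ]
}}

```text
t: 23.48
tcp_pos: [0.4581, 0.1529, 0.2148]
tool_rot: [0.02, 0.707, -0.707, -0.019]
force: [-0.2, 0.4, -0.3]
finger_gap: 0.992
```

>>> {"name": "send_rows", "arguments": {
  "plan": [
    {"linear": [0.8, 0.5, -1], "roll": 0},
    {"linear": [0.6, 0.5, -1], "roll": 0},
    {"linear": [0, 0.5, -0.6], "roll": 0},
    {"linear": [0, 0.5, 0], "roll": 0},
    {"linear": [0, 0, 0], "roll": 0}
  ]
}}

```text
t: 24.1
tcp_pos: [0.4211, 0.2325, 0.1536]
tool_rot: [-0.019, -0.707, 0.707, 0.02]
force: [-0.1, -0.8, -0.4]
finger_gap: 0.996
```

```bash
python3 - <<'E'
from h import *
T=pose();cv2.imwrite("pics/w10.png",manip.snapshot("wrist"));np.save("T10.npy",T)
plan((.42,.232,.1),176.95)
print(proj("wrist",(.42,.232,.06),T))
E
```

```text
pos [0.4214 0.2324 0.1542] yaw 176.88 t 24.15 F [-0.3226 -0.1537  0.1344] gap 0.997
delta mm [ -1.4322  -0.4405 -54.1949]  units in present axes [0.0462 1.8065 0.0166]
roll units (tool y down => neg of yaw) -0.010861623945061183 units in turned axes [0.0462 1.8065 0.0166]
[283.494  224.3992]
```

View pics/w10.png

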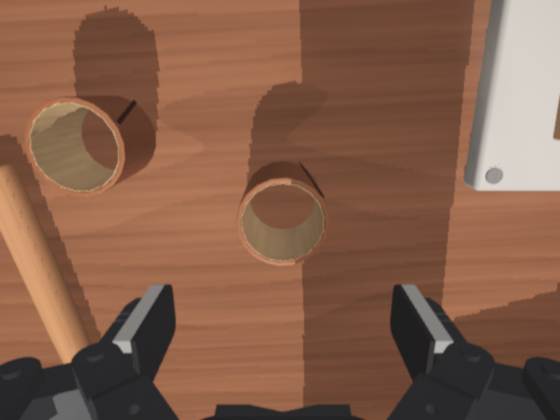

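>>> {"name": "send_rows", "arguments": {
  "plan": [
    {"linear": [0.09, 0.8, 0], "roll": 0},
    {"linear": [0, 0.9, 0], "roll": 0},
    {"linear": [0, 0.9, 0], "roll": 0},
    {"linear": [0, 0.9, 0], "roll": 0},
    {"linear": [0, 0.5, 0], "roll": 0}
  ]
}}

```text
t: 24.78
tcp_pos: [0.4187, 0.2325, 0.0339]
tool_rot: [0.019, 0.707, -0.707, -0.019]
force: [-0.1, -0.4, 0.5]
finger_gap: 0.996
```

>>> {"name": "send_rows", "arguments": {
  "plan": [
    {"linear": [0, 0, 0], "roll": 0},
    {"linear": [0, 0, 0], "roll": 0},
    {"linear": [0, 0, 0], "roll": 0},
    {"linear": [0, 0, 0], "roll": 0},
    {"linear": [0, 0, 0], "roll": 0}
  ],
  "claw": 50
}}

```text
t: 25.4
tcp_pos: [0.4185, 0.2331, 0.0354]
tool_rot: [0.02, 0.707, -0.707, -0.018]
force: [-0.2, -0.3, 5.8]
finger_gap: 0.697
```

>>> {"name": "send_rows", "arguments": {
  "plan": [
    {"linear": [0, -0.6, 0], "roll": 0},
    {"linear": [0, -1, 0], "roll": 0},
    {"linear": [0, -1, 0], "roll": 0},
    {"linear": [0, -1, 0], "roll": 0},
    {"linear": [0, -1, 0], "roll": 0}
  ]
}}

```text
t: 26.02
tcp_pos: [0.4172, 0.2328, 0.1736]
tool_rot: [-0.019, -0.707, 0.707, 0.019]
force: [-0.9, 0.4, -1.4]
finger_gap: 0.692
```

```bash
python3 - <<'E'
from h import *
T=pose();im=manip.snapshot("wrist");cv2.imwrite("pics/w11.png",cv2.resize(im[240:410,180:390],None,fx=3.8,fy=3.4,interpolation=2))
plan((.6470,-.106,.167),176.95)
E
```

```text
pos [0.4193 0.2336 0.1768] yaw 176.95 t 26.07 F [1.366  0.4377 1.3324] gap 0.692
delta mm [ 227.6776 -339.5978   -9.8261]  units in present axes [-8.1786  0.3525 10.9009]
roll units (tool y down => neg of yaw) 0.00010891938262129013 units in turned axes [-8.1788  0.3525 10.9009]
```

View pics/w11.png

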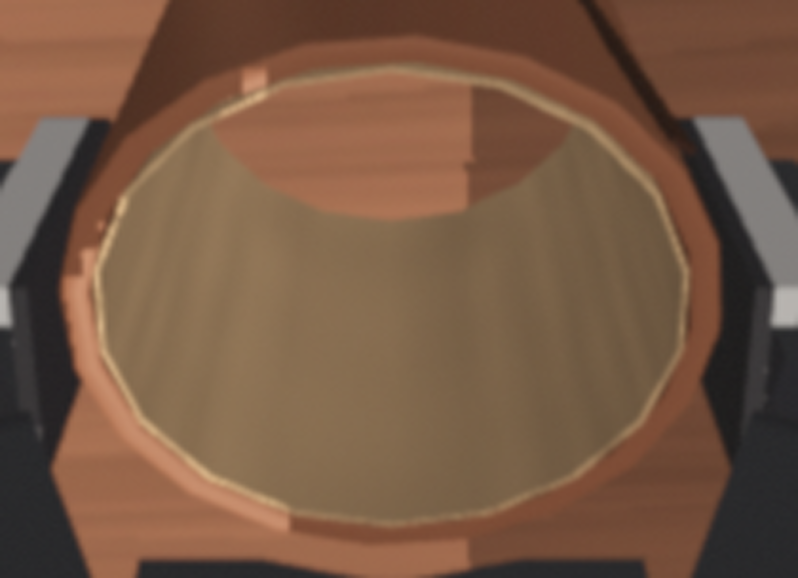

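```bash
python3 - <<'E'
from h import *
print(handrim(250.9,399.7,196.8,369.5))
E
```

```text
(array([ -0.9502, -22.0703,   0.021 ]), array([ 0.1556, -0.1792, -0.143 ,  0.1429]))
```

>>> {"name": "send_rows", "arguments": {
  "plan": [
    {"linear": [0, -0.2, 1], "roll": 0},
    {"linear": [-0.5, -0.2, 1], "roll": 0},
    {"linear": [-0.8, 0, 1], "roll": 0},
    {"linear": [-0.8, 0, 1], "roll": 0},
    {"linear": [-0.8, 0, 1], "roll": 0}
  ]
}}

```text
t: 26.7
tcp_pos: [0.4967, 0.0775, 0.1843]
tool_rot: [0.019, 0.707, -0.707, -0.019]
force: [0.7, 0.3, 0.6]
finger_gap: 0.696
```

>>> {"name": "send_rows", "arguments": {
  "plan": [
    {"linear": [-0.8, 0, 1], "roll": 0},
    {"linear": [-0.8, 0, 1], "roll": 0},
    {"linear": [-0.8, 0, 1], "roll": 0},
    {"linear": [-0.8, 0, 1], "roll": 0},
    {"linear": [-0.8, 0, 1], "roll": 0}
  ]
}}

```text
t: 27.32
tcp_pos: [0.6084, -0.0786, 0.1839]
tool_rot: [0.018, 0.707, -0.707, -0.019]
force: [-0.5, 0.1, -1.0]
finger_gap: 0.691
```

```bash
python3 - <<'E'
from h import *
plan((.6471,-.1041,.165),176.95)
E
```

```text
pos [ 0.6084 -0.0786  0.1839] yaw 176.92 t 27.32 F [-0.4575  0.1173 -0.9996] gap 0.691
delta mm [ 38.6552 -25.5387 -18.9283]  units in present axes [-1.3332  0.6286  0.7813]
roll units (tool y down => neg of yaw) -0.004489907009803081 units in turned axes [-1.3329  0.6286  0.7819]
```

>>> {"name": "send_rows", "arguments": {
  "plan": [
    {"linear": [-0.7, 0.3, 0.4], "roll": 0},
    {"linear": [-0.6, 0.3, 0.38], "roll": 0},
    {"linear": [0, 0.3, 0], "roll": 0},
    {"linear": [0, 0.1, 0], "roll": 0},
    {"linear": [0, 0, 0], "roll": 0}
  ]
}}

```text
t: 27.95
tcp_pos: [0.6449, -0.1022, 0.1543]
tool_rot: [0.018, 0.707, -0.707, -0.019]
force: [-0.1, 0.5, -0.9]
finger_gap: 0.694
```

```bash
python3 - <<'E'
from h import *
cv2.imwrite("pics/w12.png",manip.snapshot("wrist"))
plan((.6461,-.1041,.062),176.95)
E
```

```text
pos [ 0.6454 -0.1024  0.1548] yaw 176.97 t 28.00 F [ 0.3749 -0.3119 -0.0137] gap 0.693
delta mm [  0.718   -1.7258 -92.7713]  units in present axes [-0.0294  3.0923  0.0571]
roll units (tool y down => neg of yaw) 0.003488565132736691 units in turned axes [-0.0295  3.0923  0.0571]
```

View pics/w12.png

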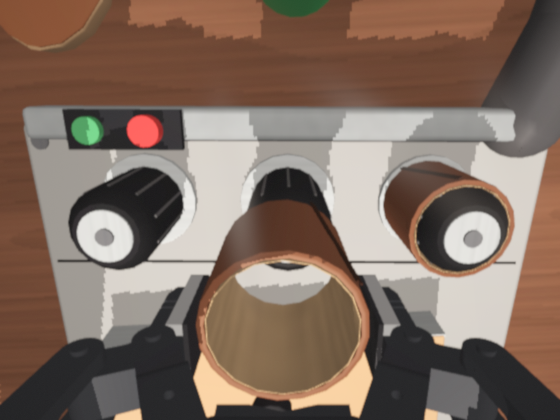

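>>> {"name": "send_rows", "arguments": {
  "plan": [
    {"linear": [-0.02, 0.3, 0.05], "roll": 0},
    {"linear": [0, 0.3, 0], "roll": 0},
    {"linear": [0, 0.3, 0], "roll": 0},
    {"linear": [0, 0.2, 0], "roll": 0},
    {"linear": [0, 0.1, 0], "roll": 0}
  ]
}}

```text
t: 28.62
tcp_pos: [0.6464, -0.1046, 0.118]
tool_rot: [0.019, 0.707, -0.707, -0.019]
force: [0.7, -0.3, -0.7]
finger_gap: 0.697
```

>>> {"name": "send_rows", "arguments": {
  "plan": [
    {"linear": [0, 0.4, 0], "roll": 0},
    {"linear": [0, 0.4, 0], "roll": 0},
    {"linear": [0, 0.4, 0], "roll": 0},
    {"linear": [0, 0.3, 0], "roll": 0},
    {"linear": [0, 0.15, 0], "roll": 0}
  ]
}}

```text
t: 29.25
tcp_pos: [0.6463, -0.1046, 0.0682]
tool_rot: [0.019, 0.707, -0.707, -0.019]
force: [0.0, -0.3, -0.8]
finger_gap: 0.691
```

>>> {"name": "send_rows", "arguments": {
  "plan": [
    {"linear": [0, 0.1, 0], "roll": 0},
    {"linear": [0, 0.1, 0], "roll": 0},
    {"linear": [0, 0.05, 0], "roll": 0},
    {"linear": [0, 0, 0], "roll": 0},
    {"linear": [0, 0, 0], "roll": 0}
  ]
}}

```text
t: 29.88
tcp_pos: [0.647, -0.1048, 0.0635]
tool_rot: [-0.019, -0.707, 0.707, 0.018]
force: [-2.8, 0.2, 6.8]
finger_gap: 0.697
```

>>> {"name": "send_rows", "arguments": {
  "plan": [
    {"linear": [0, 0.1, 0], "roll": 0},
    {"linear": [0, 0.05, 0], "roll": 0},
    {"linear": [0, 0, 0], "roll": 0},
    {"linear": [0, 0, 0], "roll": 0},
    {"linear": [0, 0, 0], "roll": 0}
  ]
}}

```text
t: 30.5
tcp_pos: [0.6471, -0.1048, 0.0633]
tool_rot: [-0.02, -0.706, 0.707, 0.018]
force: [-9.0, 2.0, 27.4]
finger_gap: 0.694
```

>>> {"name": "send_rows", "arguments": {
  "plan": [
    {"linear": [0, -0.12, 0], "roll": 0},
    {"linear": [0, 0, 0], "roll": 0},
    {"linear": [0, 0, 0], "roll": 0},
    {"linear": [0, 0, 0], "roll": 0},
    {"linear": [0, 0, 0], "roll": 0}
  ],
  "claw": 82
}}

```text
t: 31.12
tcp_pos: [0.6464, -0.1047, 0.0602]
tool_rot: [0.019, 0.707, -0.707, -0.019]
force: [-0.0, -0.3, -0.1]
finger_gap: 0.96
```

>>> {"name": "send_rows", "arguments": {
  "plan": [
    {"linear": [0, -0.4, 0], "roll": 0},
    {"linear": [0, -0.6, 0], "roll": 0},
    {"linear": [0, -1, 0], "roll": 0},
    {"linear": [0, -1, 0], "roll": 0},
    {"linear": [0, -1, 0], "roll": 0}
  ]
}}

```text
t: 31.75
tcp_pos: [0.6469, -0.1048, 0.1836]
tool_rot: [-0.02, -0.707, 0.707, 0.018]
force: [0.9, -0.8, -0.4]
finger_gap: 0.96
```

>>> {"name": "send_rows", "arguments": {
  "plan": [
    {"linear": [0, -1, 0], "roll": 0},
    {"linear": [0, 0, -0.5], "roll": 0},
    {"linear": [0, 0, -1], "roll": 0},
    {"linear": [0, 0, 0], "roll": 0},
    {"linear": [0, 0, 0], "roll": 0}
  ]
}}

```text
t: 32.38
tcp_pos: [0.6486, -0.0594, 0.2103]
tool_rot: [-0.018, -0.707, 0.707, 0.019]
force: [-0.1, -0.6, -0.4]
finger_gap: 0.963
```

```bash
python3 - <<'E'
from h import *
cv2.imwrite("pics/w13.png",manip.snapshot("wrist"));cv2.imwrite("pics/sc13.png",manip.snapshot("scene"))
plan((.472,.3535,.16),176.95)
print(onz("scene",(394.3,270.2),.06))
E
```

```text
pos [ 0.6489 -0.0602  0.2104] yaw 176.91 t 32.48 F [0.1739 0.3838 0.1517] gap 0.961
delta mm [-176.8603  413.6785  -50.4137]  units in present axes [  6.6288   1.6826 -13.4518]
roll units (tool y down => neg of yaw) -0.006490102176253269 units in turned axes [  6.6196   1.6826 -13.4563]
[0.4729 0.3568 0.06  ]
```

View pics/w13.png

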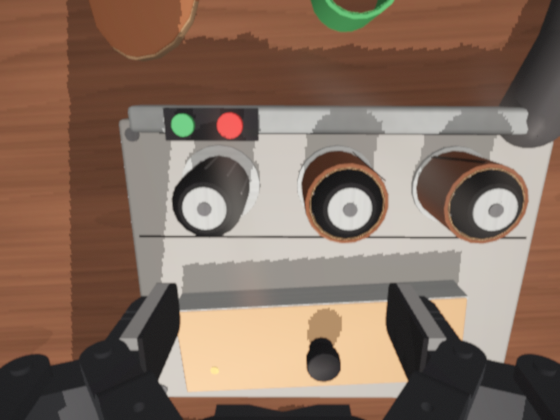

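View pics/sc13.png

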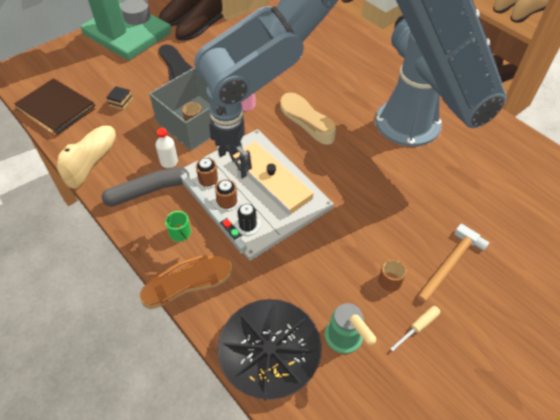

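>>> {"name": "send_rows", "arguments": {
  "plan": [
    {"linear": [0, 0, -1], "roll": 0},
    {"linear": [0.5, 0, -1], "roll": 0},
    {"linear": [0.5, 0, -1], "roll": 0},
    {"linear": [0.5, 0, -1], "roll": 0},
    {"linear": [0.5, 0, -1], "roll": 0}
  ],
  "claw": 85
}}

```text
t: 33.1
tcp_pos: [0.5969, 0.0933, 0.2106]
tool_rot: [-0.019, -0.707, 0.707, 0.019]
force: [0.2, -0.5, 0.5]
finger_gap: 0.997
```

>>> {"name": "send_rows", "arguments": {
  "plan": [
    {"linear": [0.6, 0, -1], "roll": 0},
    {"linear": [0.6, 0, -1], "roll": 0},
    {"linear": [0.6, 0, -1], "roll": 0},
    {"linear": [0.6, 0, -1], "roll": 0},
    {"linear": [0.6, 0, -1], "roll": 0}
  ]
}}

```text
t: 33.72
tcp_pos: [0.5152, 0.2481, 0.2107]
tool_rot: [-0.019, -0.707, 0.707, 0.019]
force: [0.0, -0.7, 0.4]
finger_gap: 0.997
```

>>> {"name": "send_rows", "arguments": {
  "plan": [
    {"linear": [0.6, 0, -1], "roll": 0},
    {"linear": [0.6, 0, -1], "roll": 0},
    {"linear": [0.4, 0.5, -1], "roll": 0},
    {"linear": [0, 0.5, -0.5], "roll": 0},
    {"linear": [0, 0, 0], "roll": 0}
  ]
}}

```text
t: 34.35
tcp_pos: [0.4729, 0.355, 0.1792]
tool_rot: [-0.018, -0.706, 0.707, 0.019]
force: [-0.8, -1.0, 0.2]
finger_gap: 0.994
```

```bash
python3 - <<'E'
from h import *
T=pose();cv2.imwrite("pics/w14.png",manip.snapshot("wrist"));np.save("T14.npy",T)
plan((.472,.3545,.1),176.95)
print(proj("wrist",(.472,.3545,.06),T))
E
```

```text
pos [0.4733 0.3545 0.1799] yaw 176.93 t 34.40 F [ 0.513  -0.1922  0.4327] gap 0.994
delta mm [ -1.3366  -0.0313 -79.9127]  units in present axes [ 0.0413  2.6638 -0.0003]
roll units (tool y down => neg of yaw) -0.003651895403853208 units in turned axes [ 0.0413  2.6638 -0.0003]
[283.2513 211.8088]
```

View pics/w14.png

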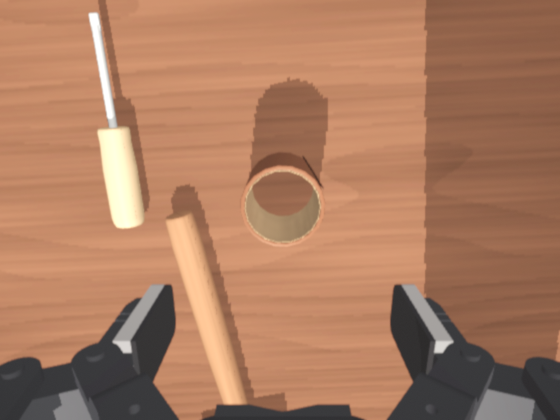

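```bash
python3 - <<'E'
from h import *
T=np.load("T14.npy")
c=onz("wrist",(282.5,205),.06,T);print("sleeve",c)
for p in((170,222),(192,214),(205,270)):
    h=onz("wrist",p,.018,T); print("handle",h,"rel tool mm",T[:3,:3].T@(h-c)*1000)
E
```

```text
sleeve [0.477  0.3548 0.06  ]
handle [0.4548 0.4493 0.018 ] rel tool mm [ 27.1376  41.8956 -93.2734]
handle [0.4607 0.4302 0.018 ] rel tool mm [ 20.18    41.9135 -74.5214]
handle [0.4094 0.4254 0.018 ] rel tool mm [ 71.1604  42.0339 -67.0904]
```

>>> {"name": "send_rows", "arguments": {
  "plan": [
    {"linear": [-0.03, 1, 0], "roll": 0},
    {"linear": [0, 1, 0], "roll": 0},
    {"linear": [0, 1, 0], "roll": 0},
    {"linear": [0, 1, 0], "roll": 0},
    {"linear": [0, 0.86, 0], "roll": 0}
  ]
}}

```text
t: 35.02
tcp_pos: [0.4752, 0.3538, 0.0344]
tool_rot: [-0.02, -0.707, 0.707, 0.019]
force: [0.5, -0.5, -0.6]
finger_gap: 0.999
```

>>> {"name": "send_rows", "arguments": {
  "plan": [
    {"linear": [0, 0, 0], "roll": 0},
    {"linear": [0, 0, 0], "roll": 0},
    {"linear": [0, 0, 0], "roll": 0},
    {"linear": [0, 0, 0], "roll": 0},
    {"linear": [0, 0, 0], "roll": 0}
  ],
  "claw": 50
}}

```text
t: 35.65
tcp_pos: [0.4742, 0.3554, 0.0357]
tool_rot: [0.019, 0.707, -0.707, -0.018]
force: [-0.3, 0.2, 2.0]
finger_gap: 0.685
```

>>> {"name": "send_rows", "arguments": {
  "plan": [
    {"linear": [0, -0.6, 0], "roll": 0},
    {"linear": [0, -1, 0], "roll": 0},
    {"linear": [0, -1, 0], "roll": 0},
    {"linear": [0, -1, 0], "roll": 0},
    {"linear": [0, -1, 0], "roll": 0}
  ]
}}

```text
t: 36.28
tcp_pos: [0.4737, 0.3553, 0.1752]
tool_rot: [0.019, 0.707, -0.707, -0.019]
force: [-0.3, 0.3, -0.2]
finger_gap: 0.685
```

```bash
python3 - <<'E'
from h import *
T=pose();im=manip.snapshot("wrist");cv2.imwrite("pics/w15.png",cv2.resize(im[240:410,180:390],None,fx=3.8,fy=3.4,interpolation=2))
plan((.6524,-.0045,.167),176.95)
E
```

```text
pos [0.476  0.3565 0.1793] yaw 176.95 t 36.33 F [0.9877 0.4641 2.0472] gap 0.687
delta mm [ 176.4365 -361.0141  -12.3455]  units in present axes [-6.5091  0.4104 11.7062]
roll units (tool y down => neg of yaw) 0.0006160652325964596 units in turned axes [-6.5098  0.4104 11.7057]
```

View pics/w15.png

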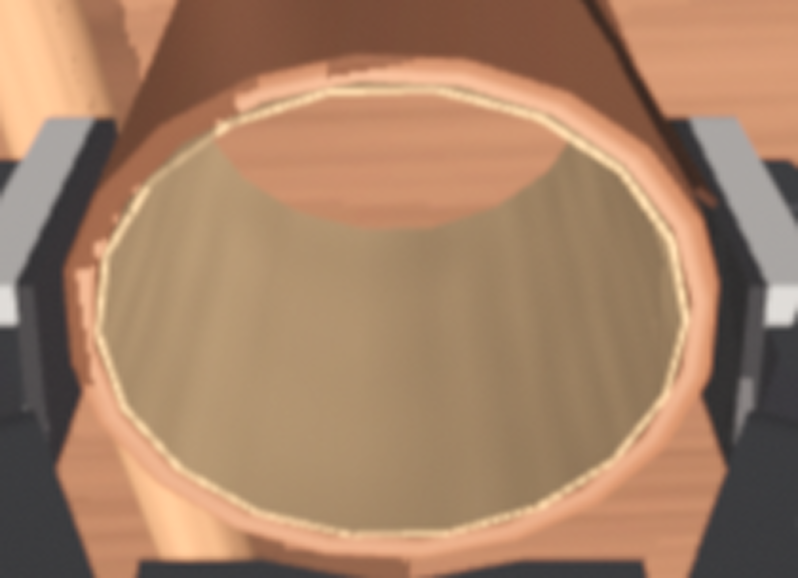

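```bash
python3 - <<'E'
from h import *
print(handrim(256.2,403.5,196.8,368.9))
E
```

```text
(array([  0.8937, -22.051 ,  -0.0821]), array([ 0.0622, -0.0716, -0.0569,  0.0569]))
```

>>> {"name": "send_rows", "arguments": {
  "plan": [
    {"linear": [0, 0, 1], "roll": 0},
    {"linear": [0, 0, 1], "roll": 0},
    {"linear": [-0.5, 0, 1], "roll": 0},
    {"linear": [-0.6, 0, 1], "roll": 0},
    {"linear": [-0.6, 0, 1], "roll": 0}
  ]
}}

```text
t: 36.95
tcp_pos: [0.5171, 0.2018, 0.1738]
tool_rot: [0.019, 0.707, -0.707, -0.019]
force: [0.1, 1.0, -0.5]
finger_gap: 0.683
```

>>> {"name": "send_rows", "arguments": {
  "plan": [
    {"linear": [-0.6, 0, 1], "roll": 0},
    {"linear": [-0.6, 0, 1], "roll": 0},
    {"linear": [-0.7, 0, 1], "roll": 0},
    {"linear": [-0.7, 0, 1], "roll": 0},
    {"linear": [-0.7, 0, 1], "roll": 0}
  ]
}}

```text
t: 37.58
tcp_pos: [0.608, 0.0467, 0.1737]
tool_rot: [0.019, 0.707, -0.707, -0.019]
force: [0.2, -0.0, -0.5]
finger_gap: 0.683
```

```bash
python3 - <<'E'
from h import *
plan((.653,-.0047,.155),176.95)
E
```

```text
pos [0.608  0.0467 0.1737] yaw 176.94 t 37.58 F [ 0.2273 -0.0256 -0.5149] gap 0.683
delta mm [ 45.011  -51.3536 -18.6562]  units in present axes [-1.5895  0.6225  1.6292]
roll units (tool y down => neg of yaw) -0.00249756721245357 units in turned axes [-1.589   0.6225  1.6296]
```

>>> {"name": "send_rows", "arguments": {
  "plan": [
    {"linear": [-0.8, 0.2, 0.9], "roll": 0},
    {"linear": [-0.78, 0.2, 0.7], "roll": 0},
    {"linear": [0, 0.2, 0], "roll": 0},
    {"linear": [0, 0, 0], "roll": 0},
    {"linear": [0, 0, 0], "roll": 0}
  ]
}}

```text
t: 38.2
tcp_pos: [0.6515, -0.0018, 0.1552]
tool_rot: [0.018, 0.707, -0.707, -0.019]
force: [0.4, 0.1, -0.1]
finger_gap: 0.682
```

```bash
python3 - <<'E'
from h import *
cv2.imwrite("pics/w16.png",manip.snapshot("wrist"))
for i in range(3): plan((.6539,-.0047,.062),176.95);manip.snapshot("wrist")
E
```

```text
pos [ 0.6517 -0.0019  0.1554] yaw 177.00 t 38.25 F [ 0.2641 -0.3649 -0.8362] gap 0.681
delta mm [  2.1808  -2.8321 -93.3945]  units in present axes [-0.0786  3.1131  0.091 ]
roll units (tool y down => neg of yaw) 0.00794123842739225 units in turned axes [-0.0787  3.1131  0.0909]
pos [ 0.652  -0.002   0.1555] yaw 177.00 t 38.30 F [-0.5876  0.5364  0.484 ] gap 0.683
delta mm [  1.9468  -2.7268 -93.4788]  units in present axes [-0.0693  3.116   0.0876]
roll units (tool y down => neg of yaw) 0.007617391691065715 units in turned axes [-0.0693  3.116   0.0875]
pos [ 0.6521 -0.0021  0.1555] yaw 176.99 t 38.35 F [-0.5095  0.7738  0.1756] gap 0.685
delta mm [  1.8105  -2.6321 -93.4776]  units in present axes [-0.0641  3.1159  0.0845]
roll units (tool y down => neg of yaw) 0.007072750191530493 units in turned axes [-0.0641  3.1159  0.0844]
```

View pics/w16.png

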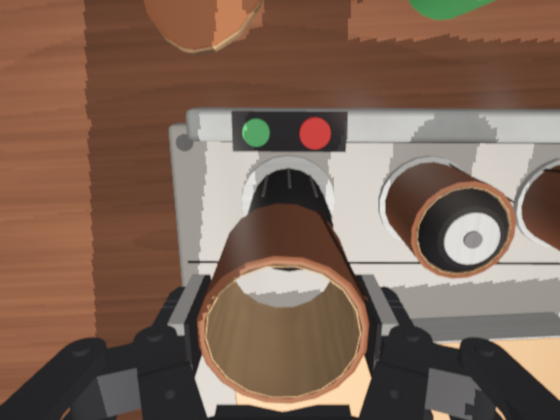

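>>> {"name": "send_rows", "arguments": {
  "plan": [
    {"linear": [-0.04, 0.3, 0.07], "roll": 0},
    {"linear": [0, 0.3, 0], "roll": 0},
    {"linear": [0, 0.3, 0], "roll": 0},
    {"linear": [0, 0.2, 0], "roll": 0},
    {"linear": [0, 0.1, 0], "roll": 0}
  ]
}}

```text
t: 39.02
tcp_pos: [0.6533, -0.005, 0.1183]
tool_rot: [0.019, 0.707, -0.707, -0.019]
force: [0.5, 0.3, -1.7]
finger_gap: 0.684
```

>>> {"name": "send_rows", "arguments": {
  "plan": [
    {"linear": [0, 0.4, 0], "roll": 0},
    {"linear": [0, 0.4, 0], "roll": 0},
    {"linear": [0, 0.4, 0], "roll": 0},
    {"linear": [0, 0.3, 0], "roll": 0},
    {"linear": [0, 0.15, 0], "roll": 0}
  ]
}}

```text
t: 39.65
tcp_pos: [0.6532, -0.005, 0.0686]
tool_rot: [0.019, 0.707, -0.707, -0.019]
force: [-0.8, 0.8, -0.6]
finger_gap: 0.683
```

>>> {"name": "send_rows", "arguments": {
  "plan": [
    {"linear": [0, 0.1, 0], "roll": 0},
    {"linear": [0, 0.1, 0], "roll": 0},
    {"linear": [0, 0.05, 0], "roll": 0},
    {"linear": [0, 0, 0], "roll": 0},
    {"linear": [0, 0, 0], "roll": 0}
  ]
}}

```text
t: 40.28
tcp_pos: [0.6537, -0.005, 0.0636]
tool_rot: [-0.019, -0.707, 0.707, 0.019]
force: [-1.3, -0.2, 6.3]
finger_gap: 0.684
```

>>> {"name": "send_rows", "arguments": {
  "plan": [
    {"linear": [0, 0.1, 0], "roll": 0},
    {"linear": [0, 0.05, 0], "roll": 0},
    {"linear": [0, 0, 0], "roll": 0},
    {"linear": [0, 0, 0], "roll": 0},
    {"linear": [0, 0, 0], "roll": 0}
  ]
}}

```text
t: 40.9
tcp_pos: [0.6538, -0.005, 0.0634]
tool_rot: [-0.019, -0.707, 0.707, 0.018]
force: [-8.6, 0.8, 27.4]
finger_gap: 0.681
```

>>> {"name": "send_rows", "arguments": {
  "plan": [
    {"linear": [0, -0.12, 0], "roll": 0},
    {"linear": [0, 0, 0], "roll": 0},
    {"linear": [0, 0, 0], "roll": 0},
    {"linear": [0, 0, 0], "roll": 0},
    {"linear": [0, 0, 0], "roll": 0}
  ],
  "claw": 82
}}

```text
t: 41.52
tcp_pos: [0.6533, -0.005, 0.0606]
tool_rot: [0.019, 0.707, -0.707, -0.019]
force: [-0.0, 0.0, 0.2]
finger_gap: 0.965
```

>>> {"name": "send_rows", "arguments": {
  "plan": [
    {"linear": [0, -0.4, 0], "roll": 0},
    {"linear": [0, -0.6, 0], "roll": 0},
    {"linear": [0, -1, 0], "roll": 0},
    {"linear": [0, -1, 0], "roll": 0},
    {"linear": [0, -1, 0], "roll": 0}
  ]
}}

```text
t: 42.15
tcp_pos: [0.6538, -0.0051, 0.1839]
tool_rot: [-0.02, -0.707, 0.707, 0.018]
force: [-0.0, 0.5, -0.3]
finger_gap: 0.962
```

>>> {"name": "send_rows", "arguments": {
  "plan": [
    {"linear": [0.8, -1, 0.8], "roll": 0},
    {"linear": [1, 0, 1], "roll": 0},
    {"linear": [1, 0, 1], "roll": 0},
    {"linear": [0, 0, 0], "roll": 0},
    {"linear": [0, 0, 0], "roll": 0}
  ]
}}

```text
t: 42.78
tcp_pos: [0.5659, -0.0846, 0.2125]
tool_rot: [-0.02, -0.707, 0.707, 0.018]
force: [0.3, 0.3, 0.3]
finger_gap: 0.963
```

```bash
python3 - <<'E'
from h import *
T=pose();cv2.imwrite("pics/w17.png",manip.snapshot("wrist"));cv2.imwrite("pics/sc17.png",manip.snapshot("scene"));np.save("T17.npy",T);cv2.imwrite("pics/sd17.png",manip.snapshot("side"))
plan((.472,.3535,.16),176.95)
E
```

```text
pos [ 0.5661 -0.0839  0.2115] yaw 176.99 t 42.92 F [-0.4858 -0.1079 -0.1928] gap 0.961
delta mm [-94.0623 437.3788 -51.5463]  units in present axes [  3.8988   1.7107 -14.3948]
roll units (tool y down => neg of yaw) 0.006754768890033347 units in turned axes [  3.909    1.7106 -14.3921]
```

View pics/w17.png

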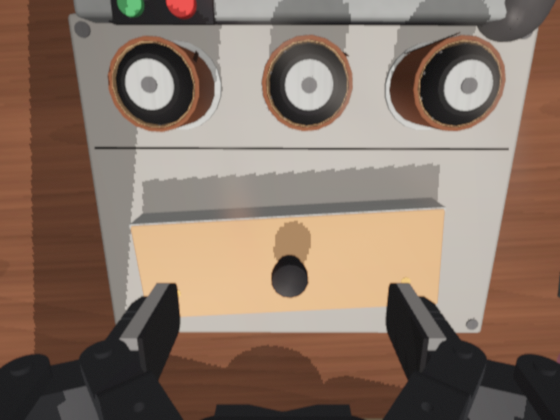

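View pics/sd17.png

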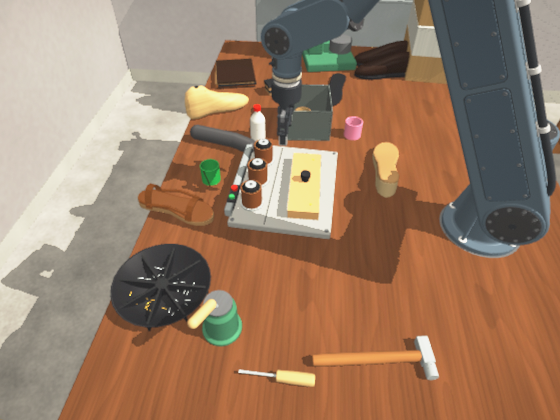

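```bash
python3 - <<'E'
import cv2,numpy as np
a=cv2.imread("pics/w17.png")
cv2.imwrite("pics/z1.png",cv2.resize(a[135:245,80:280],None,fx=4,fy=5,interpolation=2))
cv2.imwrite("pics/z2.png",cv2.resize(a[135:245,320:520],None,fx=4,fy=5,interpolation=2))
E
```

```text
(no output)
```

View pics/z1.png

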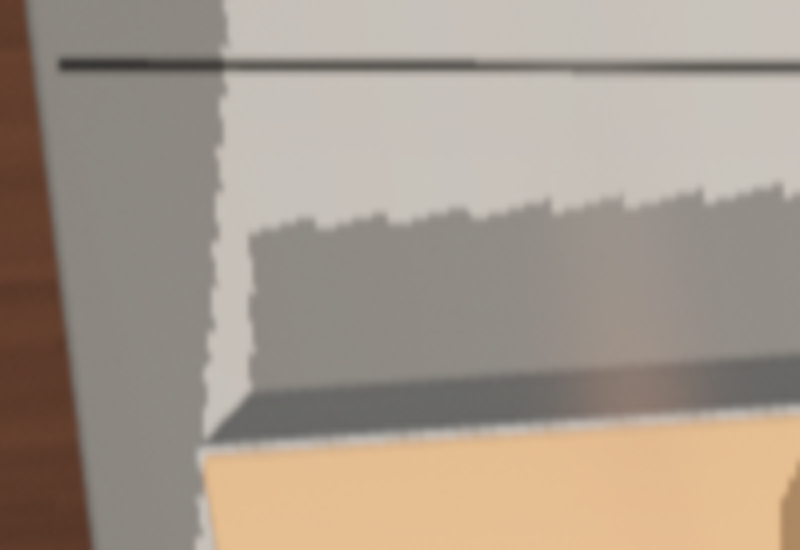

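View pics/z2.png

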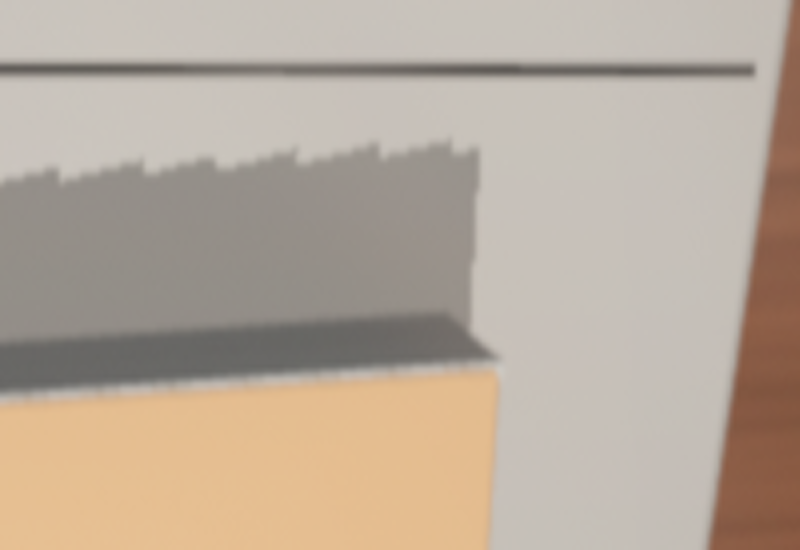

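```bash
python3 - <<'E'
from h import *
T=np.load("T17.npy")
w=lambda p,z=.022: onz("wrist",p,z,T)
L,Rr=w((94.8,147.8)),w((508.5,149)); a,b=w((142.75,213.4)),w((432.5,198))
print("line",L,Rr,np.linalg.norm(L-Rr)); yl=(L-Rr)/np.linalg.norm(L-Rr); xl=np.array([yl[1],-yl[0],0]); m=(L+Rr)/2
print("line ang",np.degrees(np.arctan2(-xl[1],xl[0])),"mid",m)
for n,p in (("left",a),("right",b)): print(n,p,"x,y from line mm",(p-m)@xl*1000,(p-m)@yl*1000)
print("len",np.linalg.norm(a-b))
u=(a-b)/np.linalg.norm(a-b); n=np.array([u[1],-u[0],0]); back=(a+b)/2-.09*n
print("fence dir deg",np.degrees(np.arctan2(-n[1],n[0])),"back mid",back,"back ends",back+.13*u,back-.13*u)
plan((.42,-.09,.2),176.95)
E
```

```text
line [0.6095 0.0742 0.022 ] [ 0.5891 -0.2799  0.022 ] 0.3546381110236891
line ang 3.2913735403439444 mid [ 0.5993 -0.1028  0.022 ]
left [0.5487 0.0431 0.022 ] x,y from line mm -58.88635494715638 142.75741103833934
right [ 0.5489 -0.2177  0.022 ] x,y from line mm -43.719991788417104 -117.53702209878097
len 0.2607359018118478
fence dir deg -0.043262623677738865 back mid [ 0.4588 -0.0874  0.022 ] back ends [0.4587 0.0426 0.022 ] [ 0.4589 -0.2174  0.022 ]
pos [ 0.5661 -0.0839  0.2115] yaw 176.99 t 42.92 F [-0.4858 -0.1079 -0.1928] gap 0.961
delta mm [-146.0623   -6.1212  -11.5463]  units in present axes [4.8518 0.3784 0.4593]
roll units (tool y down => neg of yaw) 0.006754768890033347 units in turned axes [4.8515 0.3784 0.4627]
```

>>> {"name": "send_rows", "arguments": {
  "plan": [
    {"linear": [1, 0, 0.1], "roll": 0},
    {"linear": [1, 0, 0.1], "roll": 0},
    {"linear": [1, 0, 0], "roll": 0},
    {"linear": [1, 0, 0], "roll": 0},
    {"linear": [0.7, 0, 0], "roll": 0}
  ],
  "claw": 85
}}

```text
t: 43.55
tcp_pos: [0.4233, -0.0821, 0.2111]
tool_rot: [0.018, 0.707, -0.707, -0.019]
force: [-0.1, -0.7, 0.4]
finger_gap: 0.997
```

>>> {"name": "send_rows", "arguments": {
  "plan": [
    {"linear": [0, 0.6, 0], "roll": 0},
    {"linear": [0, 1, 0], "roll": 0},
    {"linear": [0, 1, 0], "roll": 0},
    {"linear": [0, 0.7, 0], "roll": 0},
    {"linear": [0, 0, 0], "roll": 0}
  ]
}}

```text
t: 44.18
tcp_pos: [0.4238, -0.0822, 0.1109]
tool_rot: [0.018, 0.707, -0.706, -0.02]
force: [-0.2, 0.5, -0.7]
finger_gap: 0.995
```

```bash
python3 - <<'E'
from h import *
cv2.imwrite("pics/w18.png",manip.snapshot("wrist"))
cv2.imwrite("pics/sd18.png",manip.snapshot("side"))
plan((.425,-.09,.036),176.85)
E
```

```text
pos [ 0.4247 -0.0828  0.1123] yaw 176.98 t 44.27 F [-0.095  -0.427   0.7609] gap 0.990
delta mm [  0.3282  -7.2483 -76.3188]  units in present axes [-0.0226  2.544   0.2403]
roll units (tool y down => neg of yaw) 0.021310640439168083 units in turned axes [-0.0231  2.544   0.2403]
```

View pics/w18.png

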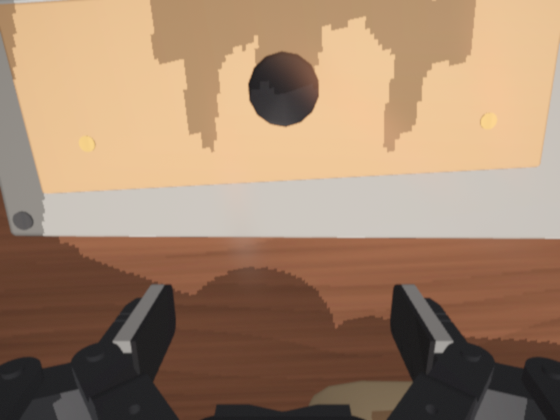

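View pics/sd18.png

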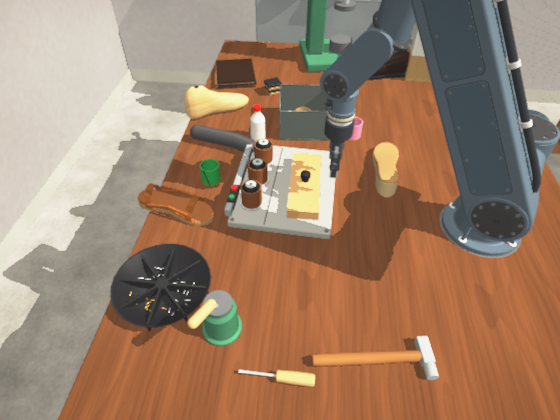

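```bash
python3 - <<'E'
from h import *
for p in((315,395),(370,380),(430,385)): print(onz("wrist",p,.05),onz("wrist",p,.0))
print("last side", [onz("side",p,.04) for p in ((376,150),(374,175),(385,194),(397,185))])
E
```

```text
[ 0.3165 -0.0979  0.05  ] [ 0.2687 -0.1008  0.    ]
[ 0.3266 -0.1333  0.05  ] [ 0.2813 -0.1452  0.    ]
[ 0.3206 -0.1719  0.05  ] [ 0.2738 -0.1935  0.    ]
last side [array([ 0.2757, -0.2719,  0.04  ]), array([ 0.2908, -0.1454,  0.04  ]), array([ 0.2644, -0.0635,  0.04  ]), array([ 0.2252, -0.1066,  0.04  ])]
```

>>> {"name": "send_rows", "arguments": {
  "plan": [
    {"linear": [0, 0.8, 0.2], "roll": 0.02},
    {"linear": [0, 0.8, 0], "roll": 0},
    {"linear": [0, 0.6, 0], "roll": 0},
    {"linear": [0, 0.3, 0], "roll": 0},
    {"linear": [0, 0, 0], "roll": 0}
  ]
}}

```text
t: 44.9
tcp_pos: [0.4241, -0.089, 0.0373]
tool_rot: [-0.02, -0.707, 0.707, 0.019]
force: [0.9, 0.3, 0.8]
finger_gap: 0.997
```

>>> {"name": "send_rows", "arguments": {
  "plan": [
    {"linear": [-0.2, 0, 0], "roll": 0},
    {"linear": [-0.2, 0, 0], "roll": 0},
    {"linear": [-0.2, 0, 0], "roll": 0},
    {"linear": [0, 0, 0], "roll": 0},
    {"linear": [0, 0, 0], "roll": 0}
  ]
}}

```text
t: 45.52
tcp_pos: [0.4414, -0.0897, 0.0371]
tool_rot: [0.019, 0.707, -0.707, -0.02]
force: [0.7, 0.4, -0.1]
finger_gap: 0.996
```

```bash
python3 - <<'E'
from h import *
cv2.imwrite("pics/w19.png",manip.snapshot("wrist"))
plan((.45,-.09,.036),176.85)
E
```

```text
pos [ 0.4413 -0.0897  0.0371] yaw 176.81 t 45.58 F [ 0.2688  0.2886 -0.163 ] gap 0.996
delta mm [ 8.6977 -0.3012 -1.0997]  units in present axes [-0.2901  0.0365 -0.0061]
roll units (tool y down => neg of yaw) -0.006070261598698797 units in turned axes [-0.2901  0.0365 -0.0059]
```

View pics/w19.png

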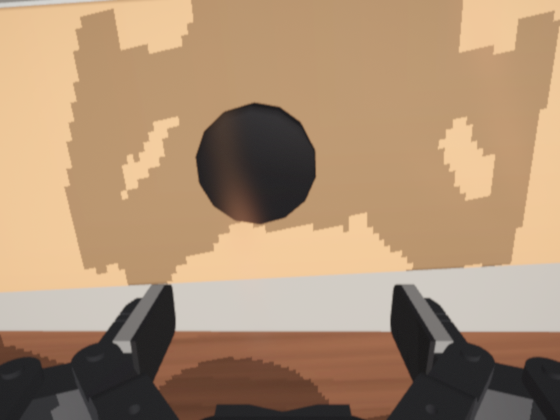

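>>> {"name": "send_rows", "arguments": {
  "plan": [
    {"linear": [-0.1, 0, -0.15], "roll": 0},
    {"linear": [-0.15, 0, 0], "roll": 0},
    {"linear": [-0.2, 0, 0], "roll": 0},
    {"linear": [-0.2, 0, 0], "roll": 0},
    {"linear": [-0.2, 0, 0], "roll": 0}
  ]
}}

```text
t: 46.2
tcp_pos: [0.4644, -0.0853, 0.0369]
tool_rot: [0.017, 0.708, -0.706, -0.022]
force: [-5.1, 0.8, 2.9]
finger_gap: 0.995
```

>>> {"name": "send_rows", "arguments": {
  "plan": [
    {"linear": [-0.2, 0, 0], "roll": 0},
    {"linear": [-0.2, 0, 0], "roll": 0},
    {"linear": [-0.15, 0, 0], "roll": 0},
    {"linear": [-0.1, 0, 0], "roll": 0},
    {"linear": [0, 0, 0], "roll": 0}
  ]
}}

```text
t: 46.82
tcp_pos: [0.4863, -0.0874, 0.0369]
tool_rot: [0.019, 0.707, -0.707, -0.02]
force: [-3.2, 1.3, -0.8]
finger_gap: 0.993
```

```bash
python3 - <<'E'
from h import *
cv2.imwrite("pics/w20.png",manip.snapshot("wrist"))
cv2.imwrite("pics/sc20.png",manip.snapshot("scene"))
plan((.497,-.09,.036),176.85)
s=cv2.imread("pics/sc20.png"); cv2.imwrite("pics/sc20z.png",cv2.resize(s[120:260,165:345],None,fx=4.4,fy=4.2,interpolation=2))
E
```

```text
pos [ 0.4863 -0.0874  0.0369] yaw 176.82 t 46.92 F [-2.728   1.8454 -0.9709] gap 0.994
delta mm [10.674  -2.5905 -0.871 ]  units in present axes [-0.3601  0.0286  0.0665]
roll units (tool y down => neg of yaw) -0.004948990244249292 units in turned axes [-0.36    0.0286  0.0667]
```

View pics/w20.png

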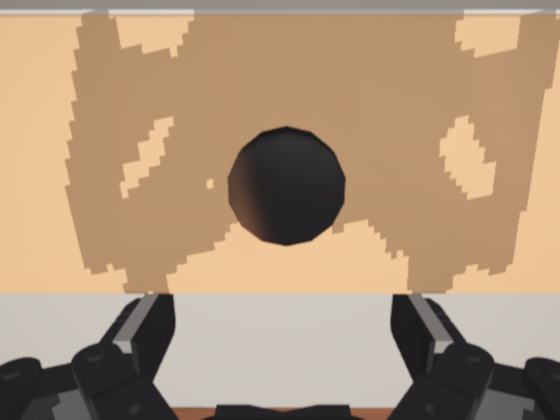

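View pics/sc20z.png

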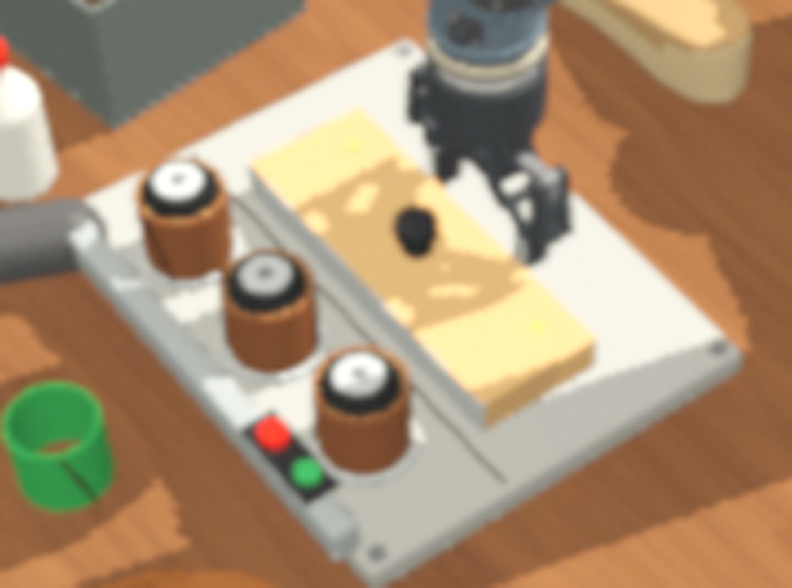

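>>> {"name": "send_rows", "arguments": {
  "plan": [
    {"linear": [0.3, 0, 0], "roll": 0},
    {"linear": [0.2, -0.3, 0], "roll": 0},
    {"linear": [0, -1, 0], "roll": 0},
    {"linear": [0, -1, 0], "roll": 0},
    {"linear": [0, -1, 0], "roll": 0}
  ]
}}

```text
t: 47.55
tcp_pos: [0.4723, -0.0875, 0.1379]
tool_rot: [-0.021, -0.706, 0.707, 0.019]
force: [-0.1, 0.3, -0.2]
finger_gap: 0.995
```

>>> {"name": "send_rows", "arguments": {
  "plan": [
    {"linear": [-0.6, -1, 0], "roll": 0},
    {"linear": [-1, -1, 0], "roll": 0},
    {"linear": [-0.8, -0.6, 0], "roll": 0},
    {"linear": [-0.6, 0, 0], "roll": 0},
    {"linear": [0, 0, 0], "roll": 0}
  ]
}}

```text
t: 48.18
tcp_pos: [0.5629, -0.0925, 0.2151]
tool_rot: [-0.021, -0.706, 0.707, 0.018]
force: [-0.7, -0.5, -0.6]
finger_gap: 0.998
```

>>> {"name": "send_rows", "arguments": {
  "plan": [
    {"linear": [0, 0, 0], "roll": 0},
    {"linear": [0, 0, 0], "roll": 0},
    {"linear": [0, 0, 0], "roll": 0},
    {"linear": [0, 0, 0], "roll": 0},
    {"linear": [0, 0, 0], "roll": 0}
  ]
}}

```text
t: 48.8
tcp_pos: [0.5616, -0.092, 0.2141]
tool_rot: [0.02, 0.707, -0.707, -0.02]
force: [-0.1, -0.3, -0.9]
finger_gap: 0.999
```

```bash
python3 - <<'E'
from h import *
T=pose();np.save("T21.npy",T);a=manip.snapshot("wrist");cv2.imwrite("pics/w21.png",a)
plan((.46,-.09,.036),176.85)
E
```

```text
pos [ 0.5617 -0.0921  0.2141] yaw 176.81 t 48.85 F [-0.6164  0.3511 -0.6477] gap 0.998
delta mm [-101.6579    2.0784 -178.0956]  units in present axes [3.387  5.9366 0.1197]
roll units (tool y down => neg of yaw) -0.007367997344455072 units in turned axes [3.3871 5.9366 0.1171]
```

View pics/w21.png

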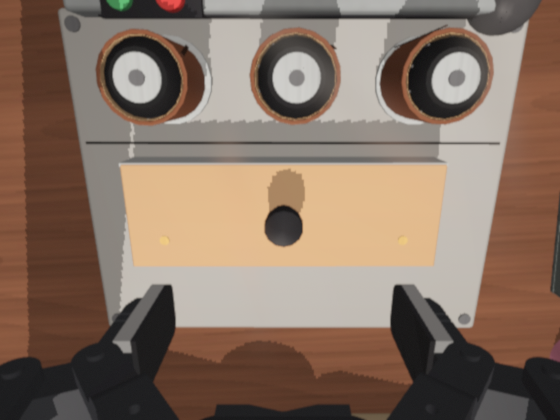

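```bash
cat > zoom.py <<'E'
import cv2,sys,numpy as np
a=cv2.imread(sys.argv[1]); y0=int(sys.argv[3])
l=cv2.resize(a[y0:y0+40,80:180],None,fx=8,fy=7,interpolation=2);r=cv2.resize(a[y0:y0+40,410:510],None,fx=8,fy=7,interpolation=2)
cv2.imwrite(sys.argv[2],np.vstack([l,r])[:600])
E
python3 zoom.py pics/w21.png pics/z3.png 132
```

```text
(no output)
```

View pics/z3.png

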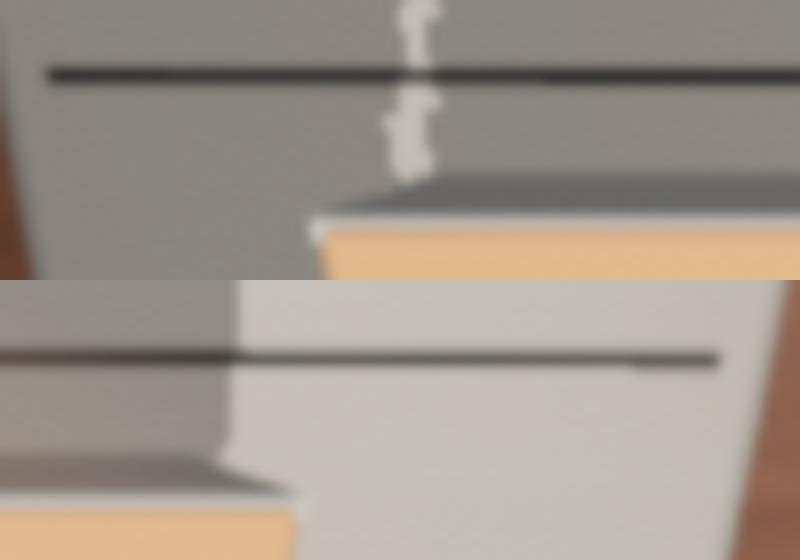

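```bash
cat >> h.py <<'E'
def meas(Tf,l,r,a,b):
    T=np.load(Tf); w=lambda p: onz("wrist",p,.022,T)
    L,Rr,a,b=map(w,(l,r,a,b)); yl=(L-Rr)/np.linalg.norm(L-Rr); xl=np.array([yl[1],-yl[0],0]); m=(L+Rr)/2
    print("line len",np.linalg.norm(L-Rr),"ang",np.degrees(np.arctan2(-xl[1],xl[0])),"edge len",np.linalg.norm(a-b))
    for n,p in (("left",a),("right",b)): print(n,"x,y from line mm",(p-m)@xl*1000,(p-m)@yl*1000)
E
python3 - <<'E'
from h import *
meas("T21.npy",(85.8,142.9),(500,143.3),(133.75,157.3),(436,157.3))
E
```

```text
line len 0.3551604498227512 ang 3.2722418549854053 edge len 0.26218081868174675
left x,y from line mm -12.336874044809257 137.96448069242876
right x,y from line mm -12.085931060290763 -124.21621789587222
```

>>> {"name": "send_rows", "arguments": {
  "plan": [
    {"linear": [1, 0, 0], "roll": 0},
    {"linear": [1, 0, 0], "roll": 0},
    {"linear": [1, 0.6, 0], "roll": 0},
    {"linear": [0.3, 1, 0], "roll": 0},
    {"linear": [0, 1, 0], "roll": 0}
  ]
}}

```text
t: 49.48
tcp_pos: [0.4623, -0.0865, 0.1359]
tool_rot: [-0.02, -0.707, 0.707, 0.02]
force: [0.2, -1.3, 0.8]
finger_gap: 0.994
```

>>> {"name": "send_rows", "arguments": {
  "plan": [
    {"linear": [0, 1, 0], "roll": 0},
    {"linear": [0, 1, 0], "roll": 0},
    {"linear": [0, 0.9, 0], "roll": 0},
    {"linear": [0, 0.4, 0], "roll": 0},
    {"linear": [0, 0, 0], "roll": 0}
  ]
}}

```text
t: 50.1
tcp_pos: [0.4627, -0.0865, 0.0367]
tool_rot: [0.019, 0.707, -0.707, -0.02]
force: [-0.3, -0.1, 1.4]
finger_gap: 0.999
```

```bash
python3 - <<'E'
from h import *
plan((.4963,-.088,.037),176.8)
E
```

```text
pos [ 0.4627 -0.0865  0.0367] yaw 176.81 t 50.10 F [-0.2889 -0.1476  1.4203] gap 0.999
delta mm [33.5886 -1.5313  0.3073]  units in present axes [-1.1207 -0.0114 -0.0113]
roll units (tool y down => neg of yaw) 0.0019598736687811424 units in turned axes [-1.1207 -0.0114 -0.0115]
```

>>> {"name": "send_rows", "arguments": {
  "plan": [
    {"linear": [-0.3, 0, 0], "roll": 0},
    {"linear": [-0.3, 0, 0], "roll": 0},
    {"linear": [-0.2, 0, 0], "roll": 0},
    {"linear": [-0.15, 0, 0], "roll": 0},
    {"linear": [-0.1, 0, 0], "roll": 0}
  ]
}}

```text
t: 50.72
tcp_pos: [0.4913, -0.0872, 0.0372]
tool_rot: [0.017, 0.708, -0.706, -0.022]
force: [-7.2, -0.5, 4.8]
finger_gap: 0.997
```

>>> {"name": "send_rows", "arguments": {
  "plan": [
    {"linear": [-0.07, 0, 0], "roll": 0},
    {"linear": [0, 0, 0], "roll": 0},
    {"linear": [0, 0, 0], "roll": 0},
    {"linear": [0, 0, 0], "roll": 0},
    {"linear": [0, 0, 0], "roll": 0}
  ]
}}

```text
t: 51.35
tcp_pos: [0.4936, -0.0872, 0.0372]
tool_rot: [0.017, 0.708, -0.706, -0.022]
force: [-5.0, -0.5, 2.8]
finger_gap: 0.994
```

>>> {"name": "send_rows", "arguments": {
  "plan": [
    {"linear": [0.3, 0, 0], "roll": 0},
    {"linear": [0.2, -0.3, 0], "roll": 0},
    {"linear": [0, -1, 0], "roll": 0},
    {"linear": [0, -1, 0], "roll": 0},
    {"linear": [0, -1, 0], "roll": 0}
  ]
}}

```text
t: 51.98
tcp_pos: [0.4815, -0.0877, 0.1377]
tool_rot: [-0.02, -0.707, 0.707, 0.019]
force: [-0.7, -0.2, 0.2]
finger_gap: 0.99
```

>>> {"name": "send_rows", "arguments": {
  "plan": [
    {"linear": [-0.6, -1, 0], "roll": 0},
    {"linear": [-1, -1, 0], "roll": 0},
    {"linear": [-1, -0.6, 0], "roll": 0},
    {"linear": [-0.8, 0, 0], "roll": 0},
    {"linear": [0, 0, 0], "roll": 0}
  ]
}}

```text
t: 52.6
tcp_pos: [0.5846, -0.0935, 0.215]
tool_rot: [-0.021, -0.707, 0.707, 0.019]
force: [-0.4, 0.9, -0.3]
finger_gap: 0.996
```

>>> {"name": "send_rows", "arguments": {
  "plan": [
    {"linear": [0, 0, 0], "roll": 0},
    {"linear": [0, 0, 0], "roll": 0},
    {"linear": [0, 0, 0], "roll": 0},
    {"linear": [0, 0, 0], "roll": 0},
    {"linear": [0, 0, 0], "roll": 0}
  ]
}}

```text
t: 53.22
tcp_pos: [0.5831, -0.0933, 0.2141]
tool_rot: [0.02, 0.707, -0.707, -0.02]
force: [0.3, 0.3, -0.3]
finger_gap: 0.997
```

```bash
python3 - <<'E'
from h import *
T=pose();np.save("T22.npy",T);a=manip.snapshot("wrist");cv2.imwrite("pics/w22.png",a)
plan((.46,-.09,.036),176.85)
E
python3 zoom.py pics/w22.png pics/z4.png 132
```

```text
pos [ 0.5832 -0.0933  0.2141] yaw 176.81 t 53.27 F [ 0.2104 -0.6196  0.0946] gap 0.993
delta mm [-123.2061    3.2752 -178.1267]  units in present axes [4.1065 5.9376 0.1196]
roll units (tool y down => neg of yaw) -0.007123150456574005 units in turned axes [4.1066 5.9376 0.1165]
```

View pics/w22.png

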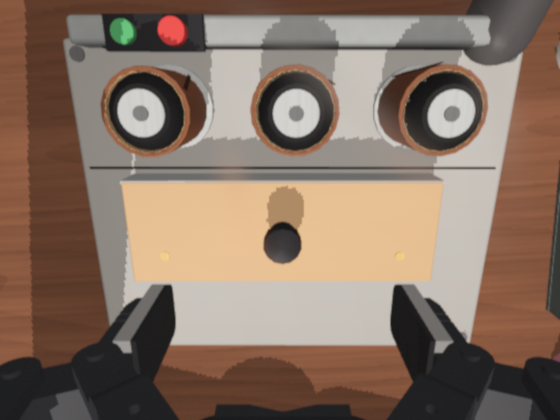

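View pics/z4.png

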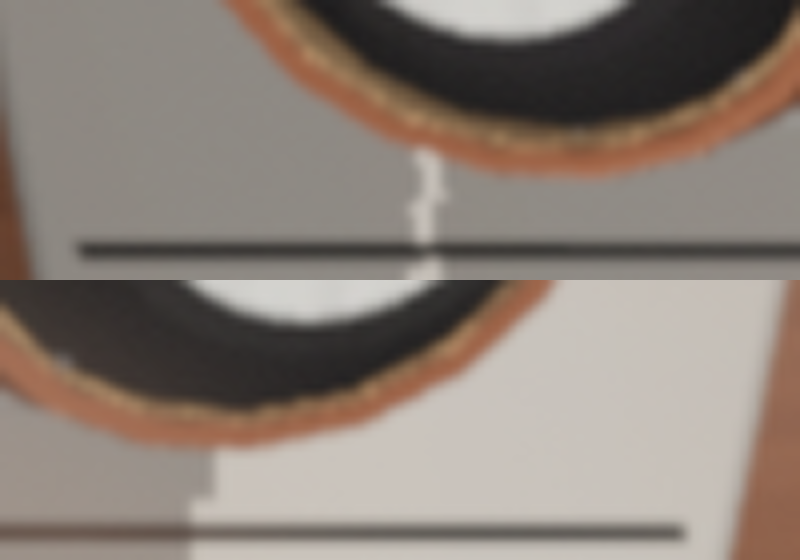

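```bash
python3 zoom.py pics/w22.png pics/z5.png 155
```

```text
(no output)
```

View pics/z5.png

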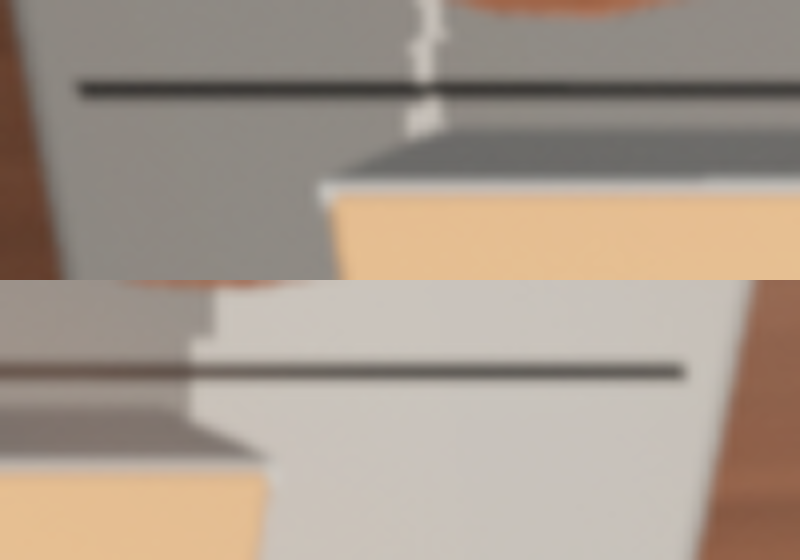

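```bash
python3 - <<'E'
from h import *
meas("T22.npy",(89.75,167.9),(495.75,168.1),(136.5,173.4),(432.5,173.6))
E
```

```text
line len 0.3553371461541245 ang 3.246496717794063 edge len 0.2602455336290683
left x,y from line mm -4.8690565908012875 137.33811901786254
right x,y from line mm -4.918173973666376 -122.90740997612662
```

>>> {"name": "send_rows", "arguments": {
  "plan": [
    {"linear": [1, 0, 0], "roll": 0},
    {"linear": [1, 0, 0], "roll": 0},
    {"linear": [1, 0, 0], "roll": 0},
    {"linear": [1, 0.6, 0], "roll": 0},
    {"linear": [0, 1, 0], "roll": 0}
  ]
}}

```text
t: 53.9
tcp_pos: [0.4618, -0.0862, 0.1666]
tool_rot: [-0.02, -0.707, 0.707, 0.02]
force: [0.7, -0.5, -0.6]
finger_gap: 0.998
```

>>> {"name": "send_rows", "arguments": {
  "plan": [
    {"linear": [0, 1, 0], "roll": 0},
    {"linear": [0, 1, 0], "roll": 0},
    {"linear": [0, 1, 0], "roll": 0},
    {"linear": [0, 0.9, 0], "roll": 0},
    {"linear": [0, 0.4, 0], "roll": 0}
  ]
}}

```text
t: 54.52
tcp_pos: [0.4631, -0.0865, 0.0359]
tool_rot: [0.019, 0.707, -0.707, -0.02]
force: [-0.1, 1.0, 0.4]
finger_gap: 0.993
```

>>> {"name": "send_rows", "arguments": {
  "plan": [
    {"linear": [0, 0, 0], "roll": 0},
    {"linear": [0, 0, 0], "roll": 0},
    {"linear": [-0.2, 0, 0], "roll": 0},
    {"linear": [-0.2, 0, 0], "roll": 0},
    {"linear": [0, 0, 0], "roll": 0}
  ]
}}

```text
t: 55.15
tcp_pos: [0.4767, -0.0876, 0.0376]
tool_rot: [-0.02, -0.707, 0.707, 0.019]
force: [-1.1, 0.6, 0.2]
finger_gap: 0.999
```

```bash
python3 - <<'E'
from h import *
plan((.4985,-.0885,.037),176.8)
E
```

```text
pos [ 0.4767 -0.0876  0.0376] yaw 176.83 t 55.15 F [-1.0502  0.5995  0.2405] gap 0.999
delta mm [21.8449 -0.9408 -0.5502]  units in present axes [-0.7287  0.0198 -0.009 ]
roll units (tool y down => neg of yaw) 0.0050543788177842925 units in turned axes [-0.7287  0.0198 -0.0094]
```

>>> {"name": "send_rows", "arguments": {
  "plan": [
    {"linear": [-0.3, 0, 0], "roll": 0},
    {"linear": [-0.2, 0, 0], "roll": 0},
    {"linear": [-0.15, 0, 0], "roll": 0},
    {"linear": [-0.1, 0, 0], "roll": 0},
    {"linear": [-0.05, 0, 0], "roll": 0}
  ]
}}

```text
t: 55.78
tcp_pos: [0.4963, -0.0876, 0.0368]
tool_rot: [0.017, 0.708, -0.706, -0.022]
force: [-6.3, 0.1, 4.6]
finger_gap: 0.997
```

>>> {"name": "send_rows", "arguments": {
  "plan": [
    {"linear": [0, 0, 0], "roll": 0},
    {"linear": [0, 0, 0], "roll": 0},
    {"linear": [0, 0, 0], "roll": 0},
    {"linear": [0, 0, 0], "roll": 0},
    {"linear": [0, 0, 0], "roll": 0}
  ]
}}

```text
t: 56.4
tcp_pos: [0.4964, -0.0876, 0.0369]
tool_rot: [0.017, 0.708, -0.706, -0.022]
force: [-4.7, -1.0, 3.8]
finger_gap: 0.995
```

>>> {"name": "send_rows", "arguments": {
  "plan": [
    {"linear": [-0.04, 0, 0], "roll": 0},
    {"linear": [-0.03, 0, 0], "roll": 0},
    {"linear": [0, 0, 0], "roll": 0},
    {"linear": [0, 0, 0], "roll": 0},
    {"linear": [0, 0, 0], "roll": 0}
  ]
}}

```text
t: 57.02
tcp_pos: [0.4981, -0.0875, 0.0368]
tool_rot: [0.017, 0.708, -0.706, -0.022]
force: [-5.7, -0.3, 4.2]
finger_gap: 0.994
```

Check by backing off and looking.

>>> {"name": "send_rows", "arguments": {
  "plan": [
    {"linear": [0.3, 0, 0], "roll": 0},
    {"linear": [0.2, -0.3, 0], "roll": 0},
    {"linear": [0, -1, 0], "roll": 0},
    {"linear": [0, -1, 0], "roll": 0},
    {"linear": [0, -1, 0], "roll": 0}
  ]
}}

```text
t: 57.65
tcp_pos: [0.4866, -0.088, 0.1376]
tool_rot: [-0.02, -0.707, 0.707, 0.019]
force: [-0.1, -0.5, 0.6]
finger_gap: 0.998
```

>>> {"name": "send_rows", "arguments": {
  "plan": [
    {"linear": [-0.8, -1, 0], "roll": 0},
    {"linear": [-1, -1, 0], "roll": 0},
    {"linear": [-1, -0.6, 0], "roll": 0},
    {"linear": [-1, 0, 0], "roll": 0},
    {"linear": [0, 0, 0], "roll": 0}
  ]
}}

```text
t: 58.28
tcp_pos: [0.6022, -0.0946, 0.215]
tool_rot: [-0.021, -0.706, 0.707, 0.018]
force: [-0.5, 0.0, 0.3]
finger_gap: 0.995
```

>>> {"name": "send_rows", "arguments": {
  "plan": [
    {"linear": [0, 0, 0], "roll": 0},
    {"linear": [0, 0, 0], "roll": 0},
    {"linear": [0, 0, 0], "roll": 0},
    {"linear": [0, 0, 0], "roll": 0},
    {"linear": [0, 0, 0], "roll": 0}
  ]
}}

```text
t: 58.9
tcp_pos: [0.6002, -0.0942, 0.2141]
tool_rot: [0.02, 0.707, -0.707, -0.02]
force: [0.0, 0.5, -0.9]
finger_gap: 0.995
```

```bash
python3 - <<'E'
from h import *
T=pose();np.save("T23.npy",T);a=manip.snapshot("wrist");cv2.imwrite("pics/w23.png",a)
plan((.46,-.09,.036),176.85)
E
python3 zoom.py pics/w23.png pics/z6.png 168
```

```text
pos [ 0.6003 -0.0942  0.2141] yaw 176.81 t 58.95 F [ 0.3393 -0.3581  0.1956] gap 0.997
delta mm [-140.2535    4.232  -178.109 ]  units in present axes [4.6754 5.9372 0.1196]
roll units (tool y down => neg of yaw) -0.007112315482601161 units in turned axes [4.6755 5.9372 0.1161]
```

View pics/w23.png

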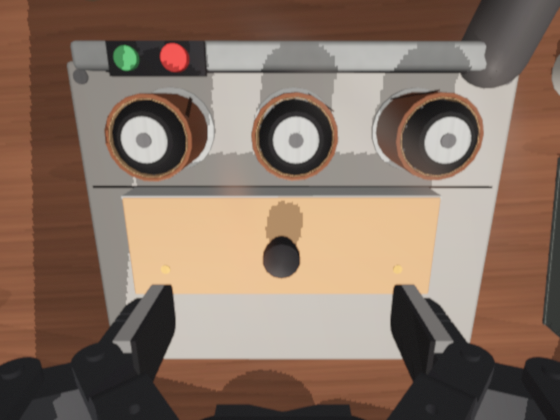

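View pics/z6.png

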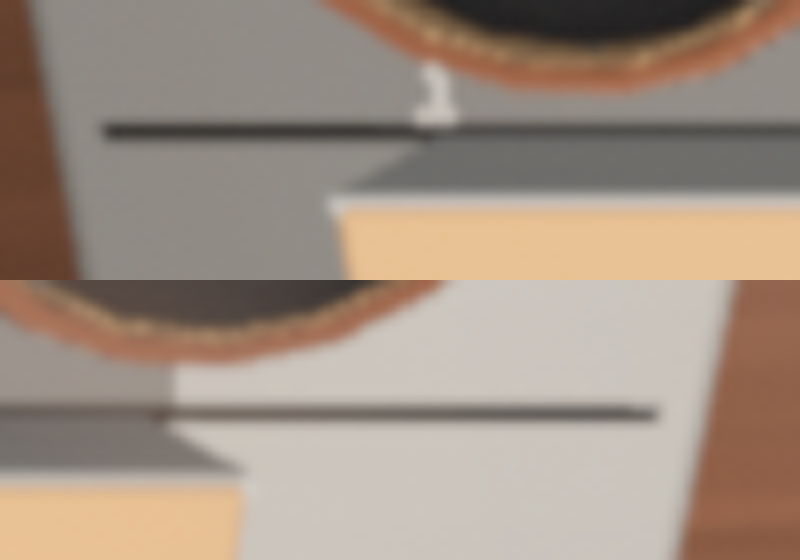

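>>> {"name": "send_rows", "arguments": {
  "plan": [
    {"linear": [0.5, -1, 0.8], "roll": 0},
    {"linear": [0.5, -1, 1], "roll": 0},
    {"linear": [0.8, -0.5, 1], "roll": 0},
    {"linear": [0.8, 0, 1], "roll": 0},
    {"linear": [0.8, 0, 1], "roll": 0}
  ]
}}

```text
t: 59.58
tcp_pos: [0.4897, -0.2332, 0.2896]
tool_rot: [-0.02, -0.707, 0.707, 0.019]
force: [-0.3, -0.0, -0.7]
finger_gap: 0.993
```

```bash
python3 - <<'E'
from h import *
s=manip.snapshot("scene");d=manip.snapshot("side")
cv2.imwrite("pics/fs.png",s);cv2.imwrite("pics/fd.png",np.vstack([cv2.resize(s[60:260,130:345],(640,300*640//640),interpolation=2),cv2.resize(d[80:245,180:350],(640,300),interpolation=2)]))
E
```

```text
(no output)
```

View pics/fd.png

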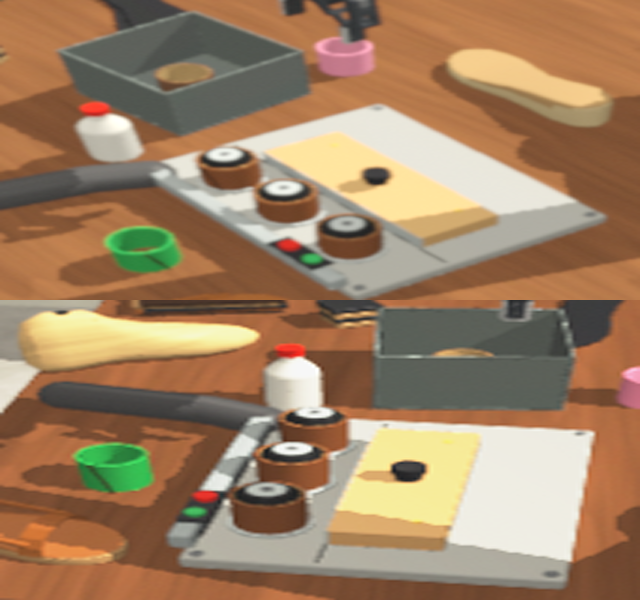

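View pics/fs.png

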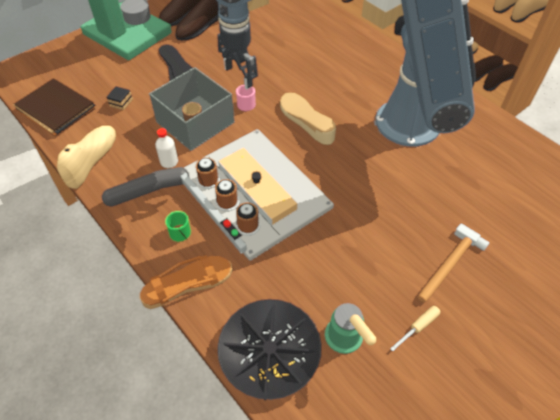

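Final view: all three sleeves are home, the worn sleeve is in the bin (192,110), the fence is on the line, and the other things have not moved. I am handing in.

```bash
python3 - <<'E'
from station import manip
print(manip.sign_off())
E
```

```text
the job is handed in; nothing more can be done
None
```

The changeover is finished and handed in at about 60 s of the 210 s allowed; sign-off reports no verdict.

- **Worn sleeve:** only drum 3 had one. I pulled it and put it in the bin, where the last pictures show it.
- **New sleeves:** one is on each drum. Each was pressed down until it stopped against the flange, at about 27 N and with no further travel. The last pictures show the drum tops standing equally proud of all three.
- **Fence:** I pushed it from behind with the two open fingers, in three goes, looking between them. In the last close wrist picture its front edge lies within the 2 mm line at both ends. By eye it is about 0 to 0.3 mm on the robot's side of the line's centre. I did not compute that last gap. After the push before, both ends measured 4.9 mm short, equal to within 0.1 mm.
- **Other things on the bench:** they look unmoved in the scene camera, and the gripper was well clear of everything at hand-in.

The wrist camera read about 2 to 3 mm too far in x compared with where the gripper found things. I corrected the drum fits for this by comparing each sleeve in the hand with the worn one as it came off drum 3. No check failed.

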